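Snap a pipe-union clip shut with pliers

ROBOT

A 7-joint arm with a two-finger parallel gripper is mounted at the origin on a cart in front of the work surface, level with it; the furniture and walls round the work are solid. World frame = base frame: x ahead of the robot, y to its left, z up, the work surface at z = 0. Lengths are in mm, angles in rad, forces in N, time in s.
With the tool pointing down it reaches from about 350 to 900 mm from the base axis. Payload 19.9 kg.
Tool frame: the origin (TCP) lies at the very end of the fingers, on their centre line; the grasp point (between the pads) lies 19 mm behind it; z points along the fingers, y is the direction in which the jaws open and shut (so a half turn about z gives the same grasp; the last joint's range is limited). The gripper opens to 85 mm and grips with 20 to 120 N. Pads are 22 mm wide; open, the fingers measure 114 mm over their backs; the gripper's body (76 mm by 85 mm) begins 54 mm behind the grasp point. The pads swing forward as they close: fully open they stand 13 mm farther back than shut.
Start: joints at [1.083, 0.417, -0.01, 1.614, 0.005, 1.111, -0.053], TCP at [270.044, -563.629, 231.26] pointing down, gripper open.
Joint ranges: [-2.81, 2.81], [-0.39, 2.02], [-1.27, 1.25], [0.06, 2.57], [-1.19, 4.33], [0.19, 2], [-2.82, 2.82]. Speed limits (rad/s): [1.89, 1.89, 2.39, 2.39, 3.01, 3.01, 3.01].

INTERFACE

Orientations are given as a unit quaternion [x, y, z, w].
In Python, from station import monitor, get_image, get_calibration, r gives the robot as it stands. The module is installed in compiled form; this text tells all that it offers.
- The arm moves only by the tool send_rows, never from a script. Its argument "targets" is a list that holds one entry, the list of rows, each a list of 7 numbers: the gripper's target within -1 to 1 (fully open at 1, half-way at 0, shut at -1), then the shift along the tool's x, y, z in units of 0.3 m (1.0 is 0.3 m), then the turn, a rotation vector about the tool's x, y, z in units of 0.12 rad (1.0 is 0.12 rad). In form: [[[grip, tx, ty, tz, wx, wy, wz], ...]]. A call has 1 to 5 rows; each row shifts and turns the commanded pose from where the row before left it, along the tool's axes as they then stand; what a row does not reach is not made up. A row lasts 1/12 s, in which the tool goes at most 41.7 mm and 7.16 degrees, less where a joint would pass 70% of its speed; a pose out of reach is approached as far as the arm can. A call with a number of a shift or a turn outside -1 to 1 is refused whole. A call with a gripper value outside its range is refused whole. The fingers move at their own pace and stop on an object; the grip force is fixed at half the most. Time passes only in rows, so rows that do not move let the fingers close. It gives the time, the measured TCP pose, the force and the opening at its end, in the units of the state.
- monitor.observe(): the state, without advancing time (a new reading comes with each control period).
- get_image(name): name is "side" or "top" or "wrist"; returns the picture (420x560x3 uint8, red, green, blue); there is no depth.
- get_calibration(name): a dict with "mtx" (3x3 intrinsics, pixels), "camera_from_world" (4x4, takes a point from world to camera coordinates); the wrist camera has in their place "T_tool_cam" (4x4, takes a point from camera to tool coordinates, whose origin is the TCP and whose axes are the flange's). Camera axes: x right, y down, z forward; pixel columns grow to the right and rows downward; lengths in mm; the calibration is good to about 2 mm. A picture is of the moment at which its call begins: read the wrist's pose just before it. get_calibration takes no time and is no camera call.
- r.close_job(): hands the job in, once; it reports no verdict.
The state is a dict: "time_s": time; "joint_pos": joint angles; "joint_velocities": joint speeds; "effort": joint torques, N m; "tcp_pos": TCP position; "ee_rot": TCP orientation; "force": force on the tool from outside, world axes, zero at the start; "moment": the same for the moment, N m; "opening": finger opening in mm.
Only numpy, scipy, OpenCV 4.12 (cv2) and the standard library are available. Lean on these libraries where they do the work, as an engineer would, in place of code of your own. Each camera call takes 0.05 s, during which the arm holds its last target.

TASK

Take the spring pliers out of their stand, put their jaws over the two upright lugs of the snap clip on the pipe union, and squeeze the pliers until the clip clicks shut and stays shut, stopping there so that the clip is not crushed. Do not push the clip with the fingers. Then set the pliers back upright, fully down in their stand, let go, and leave the other things on the bench alone.

Things in the scene. Friction and masses are not known exactly. Their poses are not given: they have to be found in the camera images.
- pliers_grip (a point): Dark steel spring pliers (0.12 to 0.2 kg) standing jaws down in the stand. This point is midway between their two green finger rolls, where to grip. z up along the pliers, y from roll to roll (they shut along y; symmetric). Open: 64 mm over the rolls (14 mm thick, 32 mm long in x). Handles end 13 mm above, pivot 60 mm below. Spring: 7 N on each roll at first, 10 N when 25 mm closed
- pliers_jaws (a point): Point midway between the pliers' jaw tips, 105 mm below pliers_grip, same axes. Tips: round bars along x, 8 mm thick, 18 mm long, axes at this height, 32 mm clear between them when the pliers are open; this gap shrinks by 0.75 of what the rolls are brought together. Jaws at most 50 mm wide (y)
- stand_seat (a point): Where pliers_grip lies when the pliers are home, 119 mm above the bench on the centre line of the grey pliers stand, which is fixed to the bench. Axes as the pliers at home. Pocket 56 mm (y) by 22 mm (x) inside, floor 10 mm and flared rim 51 mm above the bench; foot 80 (x) by 100 (y) mm
- union: Steel pipe union in a cradle on an aluminium plate 120 (x) by 80 (y) mm, fixed to the bench; origin under the plate's centre, x along the pipe (134 mm long, axis 46 mm up), z up. Round its middle a blue snap clip, ring 53 mm across, top 73 mm up, with two upright lugs, blue at -y, orange at +y, that are squeezed together along y to shut it
- clip_mid (a point): Point between the lugs, over the pipe's axis, 85 mm above the bench: height to press at; axes as the union. Lugs: 15 mm (x), 4.5 mm thick, from 70 to 96 mm up. Outside of the blue lug 4.5 to 9.5 mm from here at -y: set by a screw, unmeasured, differs each time, does not give way. Outside of the orange lug about 13 mm from here at +y when open, 7 mm when shut
- beaker: Glass beaker, 52 x 57 x 70 mm, a bystander; origin under its centre
- dropper: White dropper bottle with red rubber bulb, 36 mm across, 97 mm high, a bystander; origin under its centre
- rubber: Worn white rubber block, 26 x 62 x 21 mm, a bystander; origin under its centre
- clip_half: The hinged half of the clip, with the orange lug; origin on its pin under the pipe, 22 mm above the bench. Let go before the lug has come 4 mm in, it springs open again; past that it snaps shut by itself and stays. A short brass over-centre strut on the clip's -x face flips over as it clicks
- orange_lug (a point): Centre of the orange lug (15 x 4.5 x 26 mm). Clip open: about 11 mm to the +y side of clip_mid; clicked shut: 4.5 mm. The click takes about 20 N of squeeze on the lug; more than 34 N from the pliers crushes it

How it is judged:
By the outcome, as a careful person would: the job done as asked, in the order asked, and still so for the second after the job is handed in, with the robot touching nothing.
It also fails if it takes over 61 s, if anything falls off the work surface, if the arm or the gripper's body presses on something with over 40 N, if the wrist force passes 120 N, or if a joint passes its speed limit or range.

## Working session

There is one attempt and no reset: what is moved stays moved. The work goes in short steps, Python scripts to look and compute and a tool call to move; the robot and the scene stay as the last step left them, time stands still between calls to the robot, and variables do not carry over. Pictures are saved under pics/ and viewed, and the job is handed in when it is done.

Besides the shell and the picture viewer there is one more tool, called after ">>>" as name(argument=value, ...), one argument or row to a line, values as JSON. send_rows: Moves the arm, as the interface text tells. Shifts and turns lie within -1 to 1; 1 stands for 0.3 m of shift or 0.12 rad of turn. Its arguments: {"type":"object","properties":{"targets":{"type":"array"}},"required":["targets"]}

```bash
mkdir -p pics; ls; python3 - <<'E'
from station import monitor, get_image, get_calibration, r
import cv2
print(monitor.observe())
for n in("side","top","wrist"):
    print(n,get_calibration(n))
    cv2.imwrite(f"pics/{n}0.png",get_image(n)[:,:,::-1])
E
```

```text
pics
{'time_s': 0.0, 'joint_pos': array([ 1.08253277,  0.41797413, -0.01036332,  1.61418343,  0.00469566,
        1.11072221, -0.05298072]), 'joint_velocities': array([-0.00067244,  0.00095654, -0.00107996,  0.0006547 , -0.00177374,
        0.00150155, -0.00045121]), 'effort': array([-1.21548728e-03, -8.64465666e+01,  6.77855685e-01, -4.34890974e+01,
        1.89563271e-02,  7.60309777e-03,  7.77207879e-05]), 'tcp_pos': array([ 269.89772882, -563.3194424 ,  230.65601344]), 'ee_rot': array([ 9.75144723e-01,  2.21567981e-01, -1.71464769e-04, -6.07669316e-04]), 'force': array([0.261819  , 0.33864795, 0.11425676]), 'moment': array([ 0.07853219,  0.03703247, -0.01624234]), 'opening': 85.35940909133042}
side {'mtx': array([[524.57709964,   0.        , 274.68339429],
       [  0.        , 524.57709964, 211.82072358],
       [  0.        ,   0.        ,   1.        ]]), 'camera_from_world': array([[-8.54485674e-01, -5.19129675e-01, -1.89371049e-02,
         4.33175365e+02],
       [-3.06988297e-01,  5.34037948e-01, -7.87757358e-01,
         2.50009707e+02],
       [ 4.19061354e-01, -6.673139
[... 492 characters left out ...]
2],
       [ 1.25509758e-01,  1.30198111e-02, -9.92006948e-01,
         1.25819656e+03],
       [ 0.00000000e+00,  0.00000000e+00,  0.00000000e+00,
         1.00000000e+00]])}
wrist {'mtx': array([[330.42117461,   0.        , 275.21692245],
       [  0.        , 330.42117461, 210.43959659],
       [  0.        ,   0.        ,   1.        ]]), 'T_tool_cam': array([[ 6.74934237e-04, -9.50036955e-01, -3.12136714e-01,
         8.12067629e+01],
       [ 9.99999739e-01,  7.21108378e-04, -3.25035379e-05,
        -5.34521956e-01],
       [ 2.55963961e-04, -3.12136610e-01,  9.50037195e-01,
        -1.41432908e+02],
       [ 0.00000000e+00,  0.00000000e+00,  0.00000000e+00,
         1.00000000e+00]])}
```

View pics/side0.png

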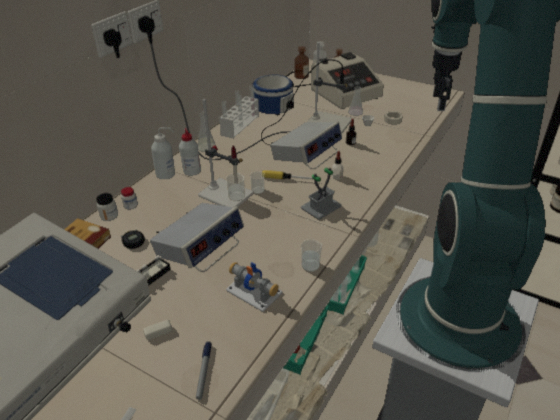

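View pics/top0.png

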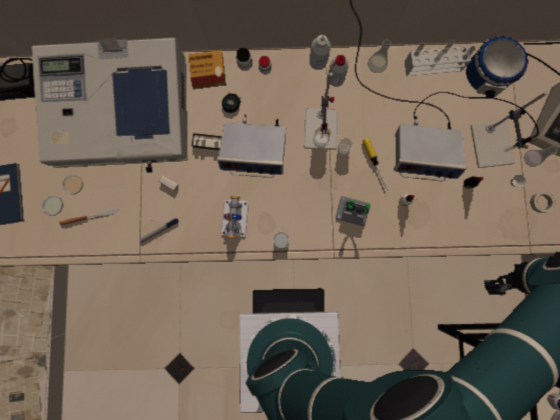

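View pics/wrist0.png

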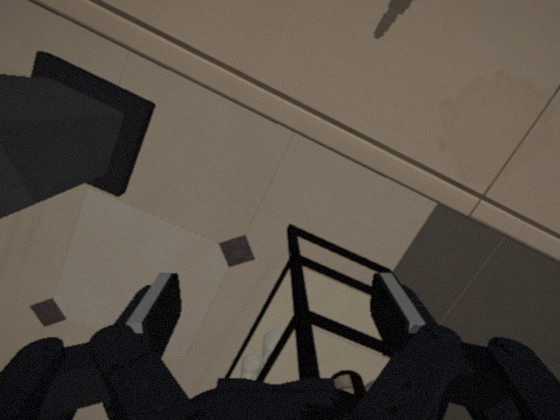

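Top: pliers near (355,210), union near (235,217) and beaker at (281,241). Side: pliers near (322,190), union near (255,285). I'll enlarge both.

```bash
python3 - <<'E'
import cv2,numpy as np
s=cv2.imread("pics/side0.png");t=cv2.imread("pics/top0.png")
def c(i,x,y,w,h,k=5):return cv2.resize(i[y:y+h,x:x+w],None,fx=k,fy=k,interpolation=cv2.INTER_CUBIC)
a=c(s,295,160,60,60,6);b=c(s,220,250,70,60,6)
cc=c(t,325,185,60,50,6);d=c(t,210,185,60,60,6)
def pad(i):
    o=np.zeros((300,400,3),np.uint8);j=i[:300,:400];o[:j.shape[0],:j.shape[1]]=j;return o
cv2.imwrite("pics/z0.png",np.vstack([np.hstack([pad(cv2.resize(a,(300,300))),pad(cv2.resize(b,(350,300)))]),np.hstack([pad(cv2.resize(cc,(360,300))),pad(cv2.resize(d,(300,300)))])]))
E
```

```text
(no output)
```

View pics/z0.png

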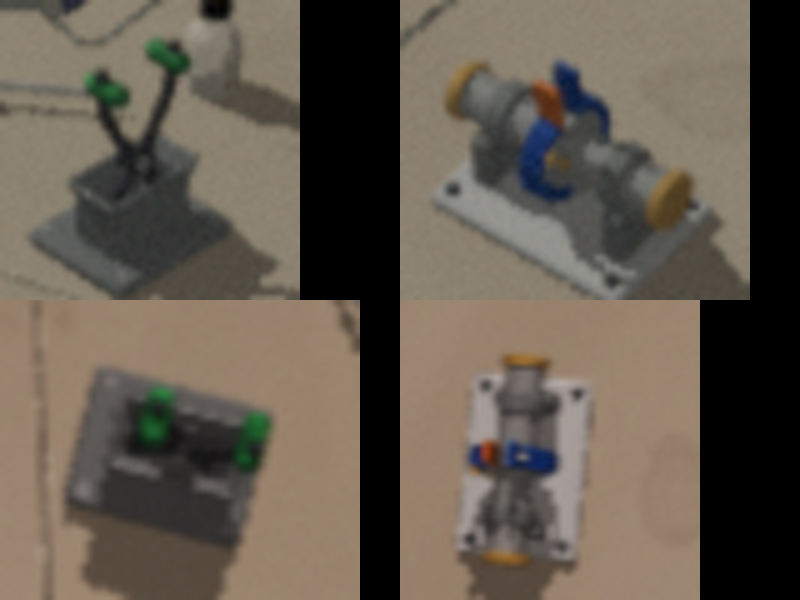

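Green rolls, orange lug and gold pipe ends are all separable by colour. Next I triangulate them across the two views.

```bash
cat > h.py <<'E'
import numpy as np,cv2
from station import monitor,get_image,get_calibration,r
from scipy.spatial.transform import Rotation as R
def campose(n,obs=None):
    c=get_calibration(n)
    if n!="wrist":
        T=np.linalg.inv(c["camera_from_world"])
    else:
        T=np.eye(4);T[:3,:3]=R.from_quat(obs["ee_rot"]).as_matrix();T[:3,3]=obs["tcp_pos"];T=T@c["T_tool_cam"]
    return c["mtx"],T
def ray(cp,px):
    K,T=cp;d=T[:3,:3]@np.linalg.inv(K)@np.array([px[0],px[1],1.]);return T[:3,3],d/np.linalg.norm(d)
def onz(cp,px,z):
    o,d=ray(cp,px);return o+d*(z-o[2])/d[2]
def tri(rs):
    A=0;b=0
    for o,d in rs:
        P=np.eye(3)-np.outer(d,d);A=A+P;b=b+P@o
    p=np.linalg.solve(A,b);return p,[float(np.linalg.norm((np.eye(3)-np.outer(d,d))@(p-o))) for o,d in rs]
def proj(cp,p):
    K,T=cp;q=np.linalg.inv(T)@np.append(p,1);u=K@q[:3];return u[:2]/u[2]
def blobs(img,lo,hi,box=None,amin=4):
    hsv=cv2.cvtColor(img,cv2.COLOR_BGR2HSV);m=cv2.inRange(hsv,lo,hi)
    if box:
        k=np.zeros_like(m);x,y,w,h=box;k[y:y+h,x:x+w]=255;m&=k
    n,l,s,c=cv2.connectedComponentsWithStats(m)
    return [(c[i].round(2).tolist(),s[i].tolist()) for i in range(1,n) if s[i,4]>=amin]
E
python3 - <<'E'
from h import *
s=cv2.imread("pics/side0.png");t=cv2.imread("pics/top0.png")
G=((45,110,40),(85,255,255))
Y=((12,110,80),(28,255,255));O=((3,170,90),(12,255,255));B=((105,150,50),(125,255,255))
for nm,i,b1,b2 in(("side",s,(300,160,50,40),(220,250,70,60)),("top",t,(335,190,45,40),(215,185,45,60))):
    print(nm,"G",blobs(i,*G,b1));print(" Y",blobs(i,*Y,b2));print(" O",blobs(i,*O,b2));print(" B",blobs(i,*B,b2))
E
```

```text
side G [([328.15, 171.0], [325, 169, 7, 5, 20]), ([316.14, 178.05], [313, 176, 7, 5, 22])]
 Y [([231.74, 266.52], [230, 263, 7, 10, 23]), ([246.5, 268.0], [246, 267, 2, 3, 4]), ([249.29, 270.0], [249, 268, 2, 5, 7]), ([273.16, 289.54], [269, 285, 9, 11, 57])]
 O [([249.0, 268.56], [248, 267, 4, 4, 9])]
 B [([254.73, 268.43], [252, 264, 9, 9, 30]), ([247.22, 281.98], [244, 275, 10, 15, 58])]
top G [([351.29, 200.57], [350, 200, 4, 2, 7]), ([350.04, 205.67], [348, 203, 5, 6, 24]), ([366.04, 207.92], [364, 204, 5, 9, 25])]
 Y [([234.94, 196.61], [231, 196, 9, 3, 18]), ([230.36, 236.27], [226, 235, 10, 3, 22])]
 O [([227.25, 214.75], [227, 214, 2, 3, 4])]
 B [([232.0, 215.5], [232, 214, 1, 4, 4]), ([237.63, 216.53], [235, 215, 6, 4, 19])]
```

```bash
python3 - <<'E'
from h import *
S=campose("side");T=campose("top")
def p(a,b):
    q,e=tri([ray(S,a),ray(T,b)]);print(q.round(1),np.round(e,1))
p((316.1,178),(350.3,204.5)); p((328.2,171),(366,207.9))
p((316.1,178),(366,207.9)); 
p((231.7,266.5),(234.9,196.6));p((273.2,289.5),(230.4,236.3));p((231.7,266.5),(230.4,236.3));p((273.2,289.5),(234.9,196.6))
p((249,268.6),(227.2,214.7))
for px in((350.3,204.5),(366,207.9)):print(onz(T,px,119))
for px in((234.9,196.6),(230.4,236.3)):print(onz(T,px,46+15))
# foot corners of stand, beaker
for px in((341,195.5),(337,218),(364.5,225),(281,241)):print(px,onz(T,px,5))
E
```

```text
[ 484.1 -197.8  116.7] [2. 2.]
[ 471.1 -245.1  117.7] [0.5 0.5]
[ 490.  -244.1   86.4] [17.4 17.4]
[529.5 162.4  46.2] [3.5 3.5]
[400.3 177.1  45.6] [1.9 1.9]
[440.  195.5 113.4] [53.2 53.2]
[483.4 147.1  -6.3] [54. 54.]
[465.2 180.7  86.1] [1.6 1.6]
[ 482.01971569 -198.24668665  119.        ]
[ 470.48983373 -245.04309259  119.        ]
[524.02406014 158.73772073  61.        ]
[397.72425976 174.02085283  61.        ]
(341, 195.5) [ 527.39594313 -187.33152011    5.        ]
(337, 218) [ 452.65494675 -171.01398959    5.        ]
(364.5, 225) [ 427.32627494 -260.34453526    5.        ]
(281, 241) [381.3360648   15.58322697   5.        ]
```

Both agree with the text: rolls at z≈117, pliers at about (477,-221) turned −15°, and pipe axis 46 high with yaw −6.5°. Now I move above the pliers for a wrist view.

```bash
cat >> h.py <<'E'
def plan(pos,yaw,n=5,obs=None):
    """rows (tool axes, units) from the measured pose to pos / tool-x yaw (deg), tool down"""
    o=obs or monitor.observe();p=np.array(o["tcp_pos"],float);q=R.from_quat(o["ee_rot"])
    y=np.radians(yaw);X=[np.cos(y),np.sin(y),0];Y=[np.sin(y),-np.cos(y),0]
    qt=R.from_matrix(np.array([X,Y,[0,0,-1]]).T)
    w=(q.inv()*qt).as_rotvec();pos=np.array(pos,float)
    for k in range(n):
        d=q.inv().apply((pos-p)/(n-k)) if k==0 else q.inv().apply((pos-p0)/n)
        if k==0:p0=p.copy()
        row=np.r_[d/300,w/n/0.12];print(row.round(3).tolist());q=q*R.from_rotvec(w/n)
    print("dist/row",np.linalg.norm(pos-p0)/n)
def st():
    o=monitor.observe();M=R.from_quat(o["ee_rot"]).as_matrix()
    print("t",round(o["time_s"],2),"tcp",o["tcp_pos"].round(1),"yaw",round(np.degrees(np.arctan2(M[1,0],M[0,0])),2),"zax",M[:,2].round(4),"F",o["force"].round(1),"open",round(o["opening"],1),"j",o["joint_pos"].round(2));return o
E
python3 -c "
from h import *
plan((477,-221,226),-15.3,14)"
```

```text
[0.08, -0.052, 0.001, -0.001, 0.0, 0.425]
[0.077, -0.056, 0.001, -0.001, 0.0, 0.425]
[0.074, -0.06, 0.001, -0.001, 0.0, 0.425]
[0.071, -0.064, 0.001, -0.001, 0.0, 0.425]
[0.067, -0.067, 0.001, -0.001, 0.0, 0.425]
[0.064, -0.071, 0.001, -0.001, 0.0, 0.425]
[0.06, -0.074, 0.001, -0.001, 0.0, 0.425]
[0.056, -0.077, 0.001, -0.001, 0.0, 0.425]
[0.052, -0.08, 0.001, -0.001, 0.0, 0.425]
[0.048, -0.082, 0.001, -0.001, 0.0, 0.425]
[0.044, -0.084, 0.001, -0.001, 0.0, 0.425]
[0.04, -0.087, 0.001, -0.001, 0.0, 0.425]
[0.035, -0.089, 0.001, -0.001, 0.0, 0.425]
[0.031, -0.09, 0.001, -0.001, 0.0, 0.425]
dist/row 28.582771779977044
```

>>> send_rows(
  targets=[
    [[1,0.08,-0.052,0,0,0,0.425],[1,0.077,-0.056,0,0,0,0.425],[1,0.074,-0.06,0,0,0,0.425],[1,0.071,-0.064,0,0,0,0.425],[1,0.067,-0.067,0,0,0,0.425]],
  ],
)

```text
time_s: 0.57
tcp_pos: [344.6, -440.1, 231.1]
ee_rot: [0.996, 0.094, -0.0, -0.0]
force: [0.8, -0.1, 0.9]
opening: 85.6
```

>>> send_rows(
  targets=[
    [[1,0.064,-0.071,0,0,0,0.425],[1,0.06,-0.074,0,0,0,0.425],[1,0.056,-0.077,0,0,0,0.425],[1,0.052,-0.08,0,0,0,0.425],[1,0.048,-0.082,0,0,0,0.425]],
  ],
)

```text
time_s: 0.98
tcp_pos: [418.0, -317.5, 231.2]
ee_rot: [0.999, -0.033, -0.0, -0.0]
force: [0.5, -0.4, 1.0]
opening: 85.7
```

```bash
python3 -c "
from h import *
st();plan((477,-221,226),-15.3,5)"
```

```text
t 0.98 tcp [ 418.  -317.5  231.2] yaw -3.77 zax [-2.e-04  1.e-04 -1.e+00] F [ 0.5 -0.4  1. ] open 85.7 j [ 0.65  0.24 -0.06  1.86  0.02  1.04 -1.06]
[0.035, -0.067, 0.003, -0.0, 0.0, 0.335]
[0.032, -0.068, 0.003, -0.0, 0.0, 0.335]
[0.03, -0.069, 0.003, -0.0, 0.0, 0.335]
[0.027, -0.071, 0.003, -0.0, 0.0, 0.335]
[0.024, -0.072, 0.003, -0.0, 0.0, 0.335]
dist/row 22.644281469601772
```

>>> send_rows(
  targets=[
    [[1,0.035,-0.067,0.003,0,0,0.335],[1,0.032,-0.068,0.003,0,0,0.335],[1,0.03,-0.069,0.003,0,0,0.335],[1,0.027,-0.071,0.003,0,0,0.335],[1,0.024,-0.072,0.003,0,0,0.335]],
  ],
)

```text
time_s: 1.4
tcp_pos: [476.9, -221.0, 226.6]
ee_rot: [0.991, -0.133, -0.0, -0.0]
force: [0.6, 0.6, 0.3]
opening: 85.3
```

>>> send_rows(
  targets=[
    [[1,0,0,0,0,0,0],[1,0,0,0,0,0,0]],
  ],
)

```text
time_s: 1.57
tcp_pos: [476.9, -221.1, 226.6]
ee_rot: [0.991, -0.131, -0.0, -0.0]
force: [-1.3, -0.6, -0.8]
opening: 85.6
```

```bash
python3 -c "
from h import *
o=st();i=get_image('wrist');cv2.imwrite('pics/w1.png',i[:,:,::-1])
C=campose('wrist',o)
for b in blobs(i[:,:,::-1].copy(),(45,110,40),(85,255,255),None,40): print(b,onz(C,b[0],119).round(1))"
```

```text
t 1.57 tcp [ 476.9 -221.1  226.6] yaw -15.0 zax [-4.e-04  3.e-04 -1.e+00] F [-1.3 -0.6 -0.8] open 85.6 j [ 0.47  0.25 -0.11  1.86  0.03  1.03 -1.48]
([244.31, 204.95], [236, 187, 17, 38, 457]) [ 486.6 -197.3  119. ]
([306.04, 204.68], [298, 189, 18, 38, 450]) [ 474.3 -244.4  119. ]
```

View pics/w1.png

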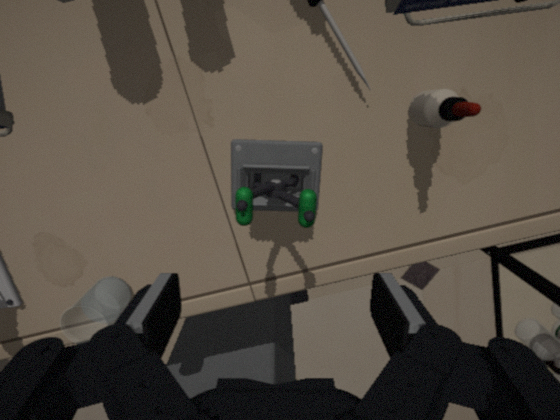

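Wrist view: rolls at (244,206) and (306,207), stand foot top edge at row ≈142, dropper at (445,108) to the right. I'll refine the yaw using the foot and roll outlines.

```bash
python3 -c "
from h import *
o=monitor.observe();C=campose('wrist',o)
i=cv2.imread('pics/w1.png')
a=onz(C,(244,205.5),119);b=onz(C,(306.5,207.5),119);print(a,b,(a+b)/2,np.degrees(np.arctan2(-(a-b)[0],(a-b)[1])),np.linalg.norm(a-b))
m=cv2.inRange(cv2.cvtColor(i,cv2.COLOR_BGR2HSV),(45,110,40),(85,255,255));
pts=cv2.findNonZero(m);print(cv2.minAreaRect(pts))
for c in cv2.findContours(m,0,2)[0]:
  if cv2.contourArea(c)>40: print(cv2.minAreaRect(c))
cv2.imwrite('pics/w1z.png',cv2.resize(i[125:235,215:340],None,fx=5,fy=5,interpolation=cv2.INTER_CUBIC))
"
```

```text
[ 485.76890565 -197.92630175  119.        ] [ 471.35460765 -245.2010345   119.        ] [ 478.56175665 -221.56366812  119.        ] -16.956721035470625 49.42339874283601
((275.2774963378906, 206.50880432128906), (79.43618774414062, 37.203487396240234), 1.818302869796753)
((306.5827941894531, 207.50692749023438), (16.6921443939209, 37.45351028442383), 4.763640880584717)
((244.0, 205.5), (37.0, 16.0), 90.0)
```

View pics/w1z.png

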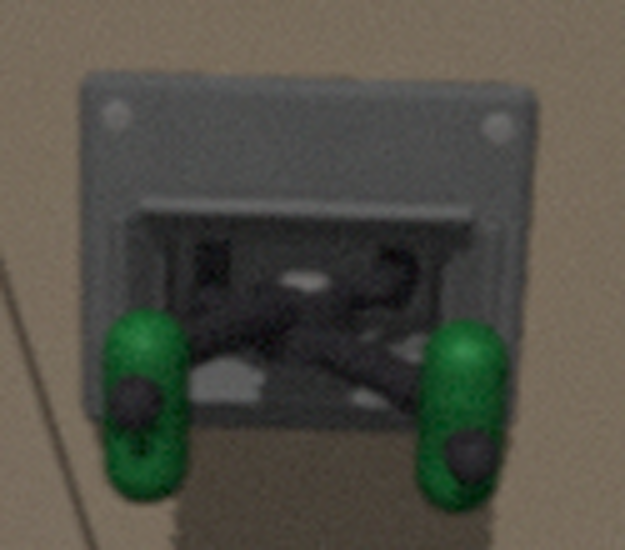

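```bash
python3 -c "
from h import *
o=monitor.observe();C=campose('wrist',o)
a=onz(C,(215+117/5,125+115/5),10);b=onz(C,(215+498/5,125+128/5),10);print(a,b,np.degrees(np.arctan2(-(a-b)[0],(a-b)[1])))
plan((478.6,-221.6,140),-16.9,5)"
```

```text
[ 519.18877693 -191.48296351   10.        ] [ 495.25487503 -269.89448521   10.        ] -16.973997629393732
[0.001, -0.001, 0.058, 0.0, 0.001, 0.053]
[0.001, -0.001, 0.058, 0.0, 0.001, 0.053]
[0.001, -0.001, 0.058, 0.0, 0.001, 0.053]
[0.001, -0.001, 0.058, 0.0, 0.001, 0.053]
[0.001, -0.001, 0.058, 0.0, 0.001, 0.053]
dist/row 17.330301680875
```

>>> send_rows(
  targets=[
    [[1,0.001,-0.001,0.058,0,0,0.053],[1,0.001,-0.001,0.058,0,0,0.053],[1,0.001,-0.001,0.058,0,0,0.053],[1,0.001,-0.001,0.058,0,0,0.053],[1,0.001,-0.001,0.058,0,0,0.053]],
  ],
)

```text
time_s: 2.03
tcp_pos: [477.7, -222.2, 139.0]
ee_rot: [0.989, -0.148, -0.0, 0.0]
force: [0.2, 0.5, 0.5]
opening: 85.6
```

>>> send_rows(
  targets=[
    [[1,0,0,0,0,0,0],[1,0,0,0,0,0,0]],
  ],
)

```text
time_s: 2.2
tcp_pos: [477.7, -221.7, 139.6]
ee_rot: [0.989, -0.148, -0.001, -0.0]
force: [-0.0, 0.7, 0.9]
opening: 85.6
```

```bash
python3 -c "
from h import *
o=st();i=get_image('wrist');cv2.imwrite('pics/w2.png',i[:,:,::-1])
C=campose('wrist',o)
for b in blobs(i[:,:,::-1].copy(),(45,110,40),(85,255,255),None,80): 
  x,y,w,h,_=b[1];print(b,onz(C,b[0],119).round(1),onz(C,(x+w/2-.5,y+h/2-.5),119).round(1))
print(proj(C,o['tcp_pos']))
"
```

```text
t 2.2 tcp [ 477.7 -221.7  139.6] yaw -16.99 zax [-1.5e-03  4.0e-04 -1.0e+00] F [-0.   0.7  0.9] open 85.6 j [ 0.46  0.36 -0.1   1.94  0.05  0.85 -1.53]
([228.89, 255.36], [215, 229, 26, 55, 922]) [ 487.  -197.2  119. ] [ 486.8 -196.3  119. ]
([318.98, 252.27], [308, 229, 25, 55, 952]) [ 474.5 -244.2  119. ] [ 472.2 -244.2  119. ]
[277.50733808 277.46889225]
```

View pics/w2.png

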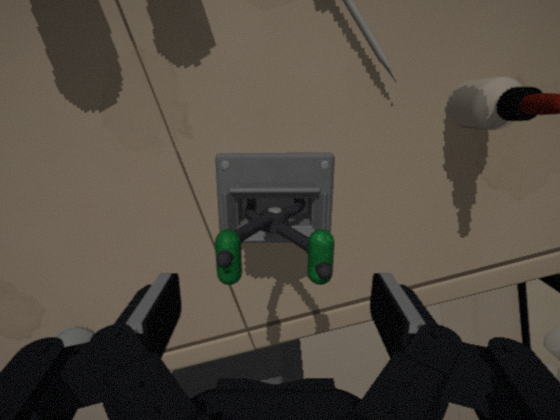

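Rolls at (229,256) and (319,256) lie centred between the pads (midpoint 274 vs 275). Descend and grip lightly.

>>> send_rows(
  targets=[
    [[1,0.002,-0.002,0.036,0,0,0],[1,0.002,-0.002,0.036,0,0,0],[1,0,0,0.036,0,0,0],[1,0,0,0.034,0,0,0],[1,0,0,0,0,0,0]],
  ],
)

```text
time_s: 2.67
tcp_pos: [478.8, -219.7, 94.8]
ee_rot: [0.989, -0.147, -0.002, -0.0]
force: [-0.1, 0.2, 0.9]
opening: 85.2
```

>>> send_rows(
  targets=[
    [[0.42,0,0,0,0,0,0],[0.42,0,0,0,0,0,0],[0.42,0,0,0,0,0,0],[0.42,0,0,0,0,0,0],[0.42,0,0,0,0,0,0]],
  ],
)

```text
time_s: 3.08
tcp_pos: [480.8, -220.5, 98.4]
ee_rot: [0.989, -0.147, 0.001, 0.0]
force: [-1.3, 0.2, 8.8]
opening: 60.8
```

```bash
python3 -c "
from h import *
o=st();i=get_image('wrist');cv2.imwrite('pics/w3.png',i[:,:,::-1])
"
```

```text
t 3.08 tcp [ 480.8 -220.5   98.4] yaw -16.96 zax [ 2.2e-03 -9.0e-04 -1.0e+00] F [-1.3  0.2  8.8] open 60.8 j [ 0.45  0.42 -0.09  1.96  0.06  0.76 -1.54]
```

View pics/w3.png

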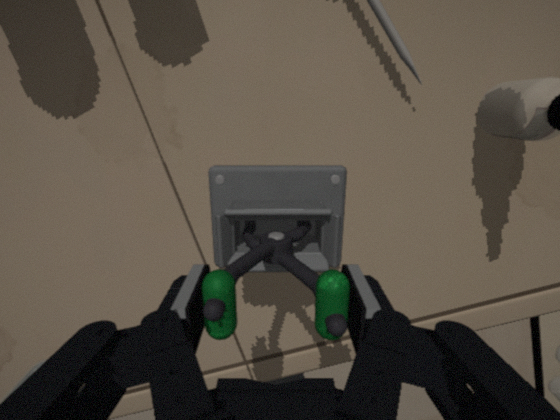

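Rolls gripped (opening 60.8). Lift straight up.

>>> send_rows(
  targets=[
    [[0.42,0,0,-0.03,0,0,0],[0.42,0,0,-0.06,0,0,0],[0.42,0,0,-0.08,0,0,0],[0.42,0,0,-0.1,0,0,0],[0.42,0,0,-0.1,0,0,0]],
  ],
)

```text
time_s: 3.55
tcp_pos: [479.5, -220.0, 210.0]
ee_rot: [0.989, -0.147, -0.0, -0.0]
force: [0.6, -0.3, -0.7]
opening: 60.7
```

>>> send_rows(
  targets=[
    [[0.42,0,0,-0.1,0,0,0],[0.42,0,0,-0.05,0,0,0],[0.42,0,0,0,0,0,0]],
  ],
)

```text
time_s: 3.8
tcp_pos: [481.2, -220.7, 257.6]
ee_rot: [0.989, -0.147, 0.003, 0.001]
force: [0.4, -0.4, -1.1]
opening: 60.8
```

```bash
python3 -c "
from h import *
o=st();i=get_image('wrist');cv2.imwrite('pics/w4.png',i[:,:,::-1])
i=get_image('side');cv2.imwrite('pics/s4.png',cv2.resize(i[100:240,270:400,::-1],None,fx=4,fy=4))
"
```

```text
t 3.8 tcp [ 481.2 -220.7  257.6] yaw -16.96 zax [ 0.0055 -0.0024 -1.    ] F [ 0.4 -0.4 -1.1] open 60.8 j [ 0.46  0.22 -0.1   1.82  0.03  1.09 -1.52]
```

View pics/w4.png

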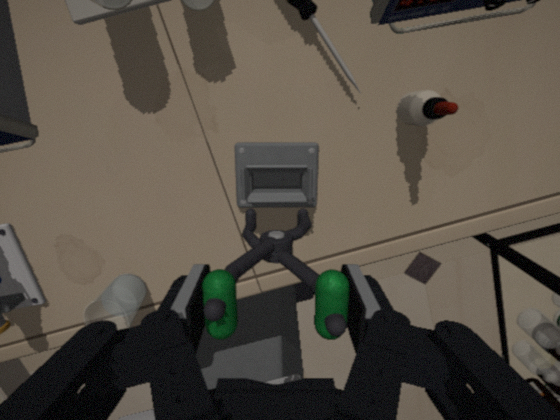

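View pics/s4.png

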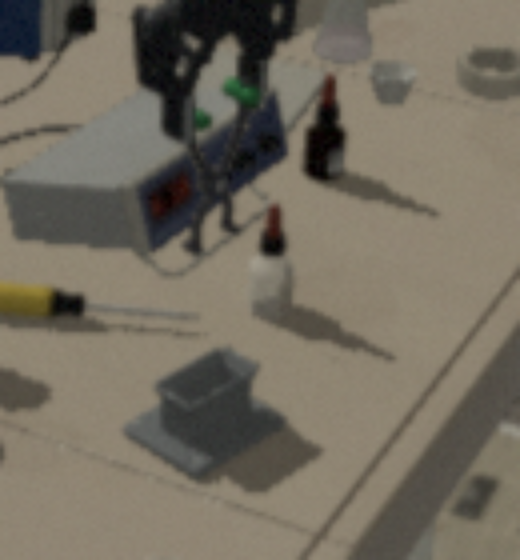

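Pliers are out: jaws hang at (251,217) and (304,215), stand empty at (277,175). I check the jaws against a straight hang.

```bash
python3 -c "
from h import *
c=get_calibration('wrist');K=c['mtx'];T=c['T_tool_cam']
for p in [(0,-25,-20.6),(0,25,-20.6),(0,-18.8,84.4),(0,18.8,84.4),(0,0,39.4),(9,18.8,84.4),(-9,18.8,84.4)]: print(p,proj((K,T),p).round(1))
i=cv2.imread('pics/w4.png')
for b in blobs(i,(45,110,40),(85,255,255),None,80): print(b)
cv2.imwrite('pics/w4z.png',cv2.resize(i[195:350,190:370],None,fx=4,fy=4,interpolation=cv2.INTER_CUBIC))
"
```

```text
(0, -25, -20.6) [218.8 302. ]
(0, 25, -20.6) [336.8 302.1]
(0, -18.8, 84.4) [250.8 218.7]
(0, 18.8, 84.4) [302.7 218.7]
(0, 0, 39.4) [277.1 244.1]
(9, 18.8, 84.4) [303.  206.9]
(-9, 18.8, 84.4) [302.3 230.3]
([220.72, 301.46], [202, 270, 35, 70, 1522])
([330.18, 298.66], [315, 270, 34, 69, 1606])
```

View pics/w4z.png

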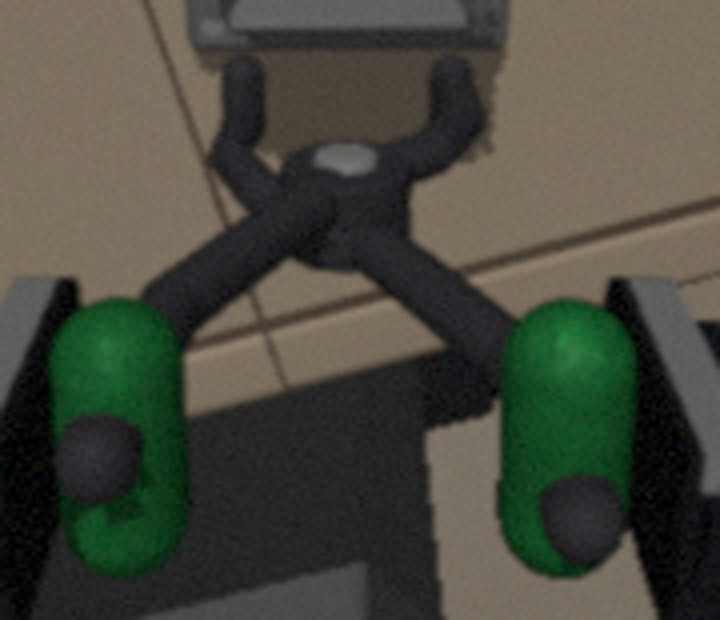

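Pliers hang upright (jaw midpoint at col 276.8, same as expected). Moving to view the clip, with the clip ahead of the pliers in the image.

```bash
python3 -c "
from h import *
plan((412,176,256),-6.5,15)"
```

```text
[-0.04, -0.08, -0.001, 0.0, -0.001, -0.101]
[-0.039, -0.08, -0.001, 0.0, -0.001, -0.101]
[-0.038, -0.081, -0.001, 0.0, -0.001, -0.101]
[-0.037, -0.081, -0.001, 0.0, -0.001, -0.101]
[-0.036, -0.082, -0.001, 0.0, -0.001, -0.101]
[-0.035, -0.082, -0.001, 0.0, -0.001, -0.101]
[-0.034, -0.083, -0.001, 0.0, -0.001, -0.101]
[-0.033, -0.083, -0.001, 0.0, -0.001, -0.101]
[-0.032, -0.083, -0.001, 0.0, -0.001, -0.101]
[-0.031, -0.084, -0.001, 0.0, -0.001, -0.101]
[-0.03, -0.084, -0.001, 0.0, -0.001, -0.101]
[-0.029, -0.084, -0.001, 0.0, -0.001, -0.101]
[-0.028, -0.085, -0.001, 0.0, -0.001, -0.101]
[-0.027, -0.085, -0.001, 0.0, -0.001, -0.101]
[-0.026, -0.085, -0.001, 0.0, -0.001, -0.101]
dist/row 26.798663252057857
```

>>> send_rows(
  targets=[
    [[0.42,-0.02,-0.04,0,0,0,-0.1],[0.42,-0.039,-0.08,0,0,0,-0.1],[0.42,-0.038,-0.081,0,0,0,-0.1],[0.42,-0.037,-0.081,0,0,0,-0.1],[0.42,-0.036,-0.082,0,0,0,-0.1]],
  ],
)

```text
time_s: 4.32
tcp_pos: [458.6, -99.6, 252.0]
ee_rot: [0.993, -0.117, -0.001, -0.0]
force: [-0.4, -0.3, -2.1]
opening: 60.8
```

>>> send_rows(
  targets=[
    [[0.42,-0.035,-0.082,0,0,0,-0.1],[0.42,-0.034,-0.083,0,0,0,-0.1],[0.42,-0.033,-0.083,0,0,0,-0.1],[0.42,-0.032,-0.083,0,0,0,-0.1],[0.42,-0.031,-0.084,0,0,0,-0.1]],
  ],
)

```text
time_s: 4.73
tcp_pos: [436.2, 32.4, 252.1]
ee_rot: [0.996, -0.087, -0.001, 0.0]
force: [0.7, 0.1, -1.3]
opening: 61.0
```

>>> send_rows(
  targets=[
    [[0.42,-0.03,-0.084,0,0,0,-0.1],[0.42,-0.029,-0.084,0,0,0,-0.1],[0.42,-0.028,-0.085,0,0,0,-0.1],[0.42,-0.027,-0.085,0,0,0,-0.1],[0.42,-0.026,-0.085,0,0,0,-0.1]],
  ],
)

```text
time_s: 5.15
tcp_pos: [413.9, 163.9, 252.2]
ee_rot: [0.998, -0.057, -0.001, 0.0]
force: [1.3, -0.3, -1.5]
opening: 60.6
```

>>> send_rows(
  targets=[
    [[0.42,-0.02,-0.04,0,0,0,0],[0.42,0,0,0,0,0,0],[0.42,0,0,0,0,0,0]],
  ],
)

```text
time_s: 5.4
tcp_pos: [409.7, 175.6, 252.3]
ee_rot: [0.998, -0.057, -0.001, 0.0]
force: [-0.1, -0.8, -1.8]
opening: 60.8
```

```bash
python3 -c "
from h import *
o=st();i=get_image('wrist');cv2.imwrite('pics/w5.png',i[:,:,::-1])
"
```

```text
t 5.4 tcp [409.7 175.6 252.3] yaw -6.53 zax [-1.8e-03 -5.0e-04 -1.0e+00] F [-0.1 -0.8 -1.8] open 60.8 j [-0.02  0.09 -0.48  2.    0.05  1.07 -2.2 ]
```

View pics/w5.png

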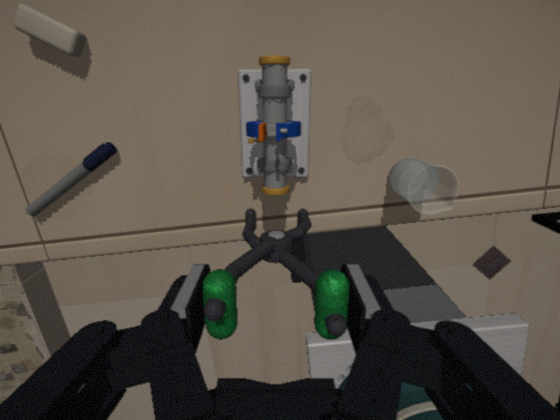

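Clip at (274,130) ahead of the jaws: orange lug left, blue right. Zooming and measuring.

```bash
python3 -c "
from h import *
i=cv2.imread('pics/w5.png')
cv2.imwrite('pics/w5z.png',cv2.resize(i[50:200,225:325],None,fx=4,fy=4,interpolation=cv2.INTER_CUBIC))
cv2.imwrite('pics/w5zz.png',cv2.resize(i[108:158,235:315],None,fx=10,fy=10,interpolation=cv2.INTER_CUBIC))
o=monitor.observe();C=campose('wrist',o)
for n,lo,hi,z in (('Y',(12,110,80),(28,255,255),46),('O',(3,170,90),(12,255,255),96),('B',(105,150,50),(125,255,255),96)):
  for b in blobs(i,lo,hi,(225,50,100,150),6): print(n,b,onz(C,b[0],z).round(1))
"
```

```text
Y ([273.89, 58.93], [259, 55, 31, 9, 218]) [529.3 163.3  46. ]
Y ([261.19, 132.64], [258, 123, 7, 19, 70]) [461.9 184.3  46. ]
Y ([250.95, 140.19], [249, 138, 5, 5, 21]) [455.6 195.8  46. ]
Y ([275.06, 190.65], [262, 185, 28, 11, 188]) [399.1 177.2  46. ]
O ([260.79, 130.1], [258, 123, 8, 16, 39]) [468.3 181.8  96. ]
B ([252.07, 128.57], [247, 121, 13, 16, 148]) [470.5 189.3  96. ]
B ([288.02, 129.79], [276, 122, 24, 19, 292]) [465.8 158.1  96. ]
```

View pics/w5z.png

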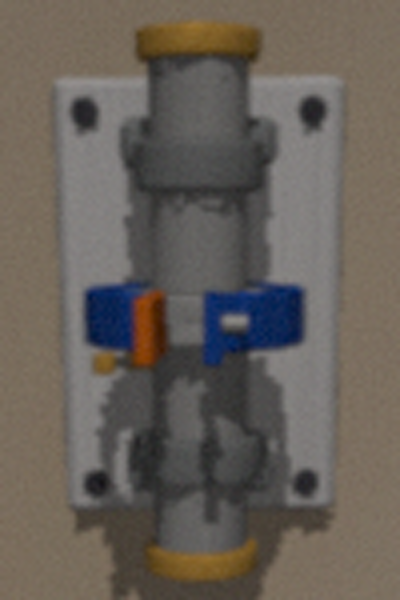

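View pics/w5zz.png

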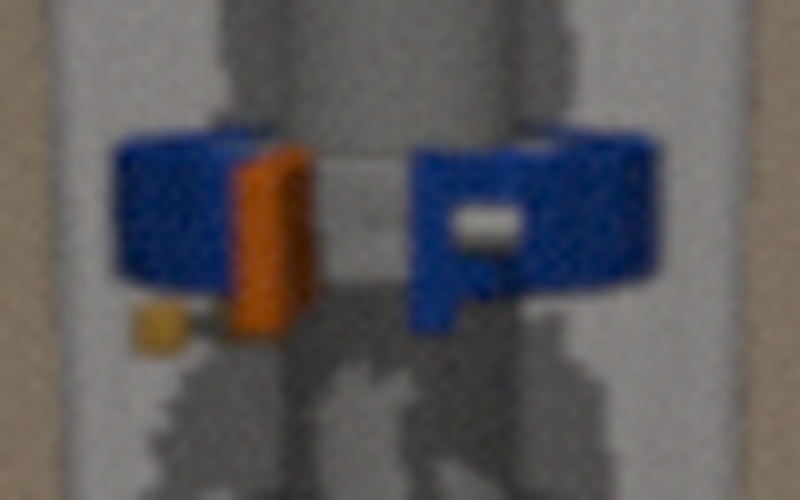

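```bash
python3 -c "
from h import *
o=monitor.observe();C=campose('wrist',o)
y=np.radians(-6.1);X=np.array([np.cos(y),np.sin(y)]);Y=np.array([-np.sin(y),np.cos(y)])
m=np.array([464.2,170.25])
for n,px,z in (('o_out',(257.75,140.5),96),('o_in',(263.2,140.5),96),('b_in',(275.7,140.5),96),('b_out',(280.25,140.5),96),('o_far',(260.5,124.5),96),('b_far',(278,124),96),('ring L',(246.3,130),46),('ring R',(300.6,130),46),('strut',(250.6,140.3),80),
 ('c1',(225+84/4,50+112/4),10),('c2',(225+313/4,50+112/4),10),('c3',(225+97/4,50+484/4),10),('c4',(225+305/4,50+484/4),10),('capfarL',(259,59),46),('capfarR',(289.5,59),46),('capnL',(262,190),46),('capnR',(289.5,190),46)):
  p=onz(C,px,z)[:2];print(n,p.round(1),((p-m)@X).round(1),((p-m)@Y).round(1))
c=[onz(C,p,12)[:2] for p in ((246,78),(303.25,78),(249.25,171),(301.25,171))]
print(np.mean(c,0)); print(C[1][:3,3])
a=(c[0]+c[1]-c[2]-c[3]);print(np.degrees(np.arctan2(a[1],a[0])))
"
```

```text
o_out [459.7 185.7] -6.1 14.9
o_in [459.1 180.9] -6.2 10.0
b_in [457.9 169.9] -6.3 -1.1
b_out [457.4 165.9] -6.3 -5.1
o_far [473.  181.5] 7.6 12.1
b_far [471.7 166.3] 7.9 -3.2
ring L [466.3 199.1] -1.0 29.0
ring R [459.9 143.8] -1.4 -26.7
strut [459.  193.3] -7.7 22.4
c1 [518.  195.1] 50.9 30.4
c2 [511.  133.6] 50.4 -31.4
c3 [416.8 205.7] -50.9 30.2
c4 [409.8 144.9] -51.4 -30.9
capfarL [530.9 177.6] 65.5 14.4
capfarR [527.5 148.4] 65.3 -15.0
capnL [401.5 191.2] -64.6 14.2
capnR [398.  161.5] -64.9 -15.7
[464.05773901 169.83060468]
[490.70629986 166.6833114  393.72240443]
-6.196714381460394
```

Union centre ≈(464.1,169.8), yaw −6.15°, blue lug outside ≈5 mm and orange ≈13–14 mm. There is a white stub beside the blue lug, so I check its height with a second wrist view from closer, and take the side view too.

>>> send_rows(
  targets=[
    [[0.42,0,0.03,0.04,0,0,-0.05],[0.42,0,0.03,0.04,0,0,0],[0.42,0,0.03,0.04,0,0,0],[0.42,0,0,0,0,0,0],[0.42,0,0,0,0,0,0]],
  ],
)

```text
time_s: 5.87
tcp_pos: [407.5, 147.6, 216.9]
ee_rot: [0.998, -0.056, -0.001, 0.0]
force: [0.4, 0.4, -0.6]
opening: 61.1
```

```bash
python3 -c "
from h import *
o=st();i=get_image('wrist')[:,:,::-1];cv2.imwrite('pics/w6.png',i)
import json;json.dump([o['tcp_pos'].tolist(),o['ee_rot'].tolist()],open('w6.json','w'))
C=campose('wrist',o);u,v=proj(C,(464,170,85));u,v=int(u),int(v);print(u-40,v-30)
cv2.imwrite('pics/w6zz.png',cv2.resize(i[v-30:v+30,u-40:u+40],None,fx=10,fy=10,interpolation=cv2.INTER_CUBIC))
"
```

```text
t 5.87 tcp [407.5 147.6 216.9] yaw -6.4 zax [-1.3e-03 -4.0e-04 -1.0e+00] F [ 0.4  0.4 -0.6] open 61.1 j [ 0.01  0.11 -0.46  2.07  0.06  0.98 -2.16]
201 106
```

View pics/w6zz.png

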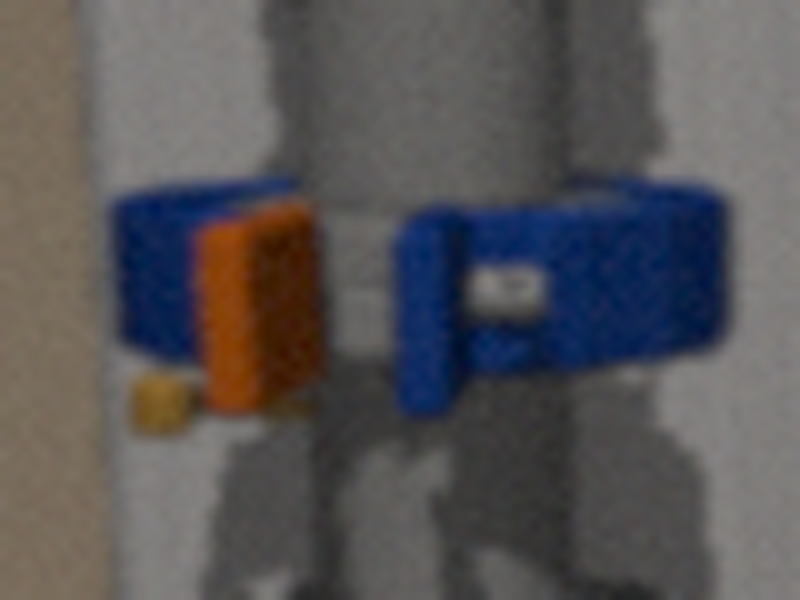

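```bash
python3 -c "
from h import *
import json
o1=dict(tcp_pos=np.array([409.7,175.6,252.3]),ee_rot=R.from_matrix(np.array([[np.cos(np.radians(-6.53)),np.sin(np.radians(-6.53)),0],[np.sin(np.radians(-6.53)),-np.cos(np.radians(-6.53)),0],[-1.8e-3,-.5e-3,-1]]).T).as_quat())
p,q=json.load(open('w6.json'));o2=dict(tcp_pos=np.array(p),ee_rot=q)
A=campose('wrist',o1);B=campose('wrist',o2);T=campose('top')
y=np.radians(-6.15);X=np.array([np.cos(y),np.sin(y)]);Y=np.array([-np.sin(y),np.cos(y)]);m=np.array([464.1,169.8])
for n,a,b in (('o_out',(257.75,140.5),(221.3,146.7)),('b_out',(280.25,140.5),(245.5,146.7)),('b_in',(275.7,140.5),(240.5,146.7)),('screw end',(286.8,130.4),(255.0,134.5))):
  t,e=tri([ray(A,a),ray(B,b)]);print(n,t.round(1),np.round(e,1),((t[:2]-m)@X).round(1),((t[:2]-m)@Y).round(1))
for n,b in (('o_out',(221.3,146.7)),('b_out',(245.5,146.7)),('b_in',(240.5,146.7))):
  t=onz(B,b,96);print(n,((t[:2]-m)@X).round(1),((t[:2]-m)@Y).round(1))
for z in (73,78,85): 
  print(z,[(((onz(c,px,z)[:2]-m)@Y).round(1)) for c,px in((A,(286.8,130.4)),(B,(255,134.5)))])
"
```

```text
o_out [458.2 187.1  86.6] [0.1 0.1] -7.7 16.6
b_out [456.9 166.7  94.8] [0. 0.] -6.8 -3.9
b_in [457.2 170.7  93.8] [0. 0.] -6.9 0.2
screw end [463.4 159.5  73.7] [0.2 0.2] 0.4 -10.3
o_out -6.6 15.1
b_out -6.7 -4.0
b_in -6.7 -0.0
73 [np.float64(-10.4), np.float64(-10.3)]
78 [np.float64(-10.2), np.float64(-10.6)]
85 [np.float64(-10.0), np.float64(-11.0)]
```

The stub is at z≈74–78, below the jaws' bottom edge at press height, and blue outside ≈ −4.3, orange ≈ +14 at the top. Target TCP over the clip: (466,174).

```bash
python3 -c "
from h import *
plan((466,174,216),-6.15,4)"
```

```text
[0.046, -0.027, 0.001, -0.0, 0.0, -0.007]
[0.046, -0.027, 0.001, -0.0, 0.0, -0.007]
[0.046, -0.027, 0.001, -0.0, 0.0, -0.007]
[0.046, -0.027, 0.001, -0.0, 0.0, -0.007]
dist/row 15.896904491638766
```

>>> send_rows(
  targets=[
    [[0.42,0.046,-0.027,0.001,0,0,-0.01],[0.42,0.046,-0.027,0.001,0,0,-0.01],[0.42,0.046,-0.027,0.001,0,0,-0.01],[0.42,0.046,-0.027,0.001,0,0,0],[0.42,0,0,0,0,0,0]],
  ],
)

```text
time_s: 6.33
tcp_pos: [468.4, 176.1, 216.6]
ee_rot: [0.999, -0.053, 0.001, -0.001]
force: [-0.7, 0.2, -2.3]
opening: 60.7
```

>>> send_rows(
  targets=[
    [[0.42,0,0,0,0,0,0],[0.42,0,0,0,0,0,0]],
  ],
)

```text
time_s: 6.5
tcp_pos: [465.8, 174.8, 216.3]
ee_rot: [0.999, -0.053, -0.0, -0.0]
force: [0.4, -0.1, -1.8]
opening: 60.4
```

```bash
python3 -c "
from h import *
o=st();i=get_image('wrist')[:,:,::-1];cv2.imwrite('pics/w7.png',i)
cv2.imwrite('pics/w7z.png',cv2.resize(i[170:290,200:350],None,fx=5,fy=5,interpolation=cv2.INTER_CUBIC))
s=get_image('side')[:,:,::-1]
cv2.imwrite('pics/s7.png',cv2.resize(s[200:320,200:320],None,fx=5,fy=5,interpolation=cv2.INTER_CUBIC))
plan((466,174,216),-6.15,1)
"
```

```text
t 6.5 tcp [465.8 174.8 216.3] yaw -6.08 zax [-0.e+00  2.e-04 -1.e+00] F [ 0.4 -0.1 -1.8] open 60.4 j [-0.03  0.23 -0.45  1.93  0.12  1.01 -2.21]
[0.001, 0.002, 0.001, 0.001, -0.002, 0.008]
dist/row 0.6888091927512872
```

View pics/w7z.png

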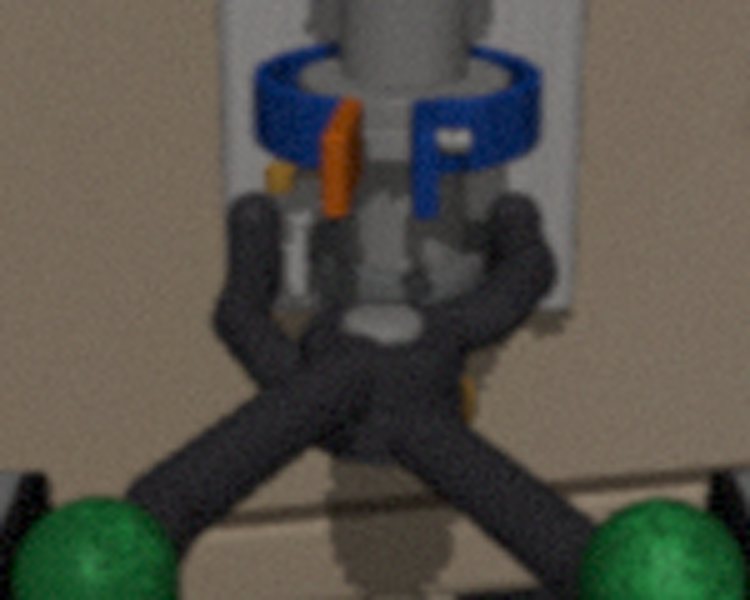

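View pics/s7.png

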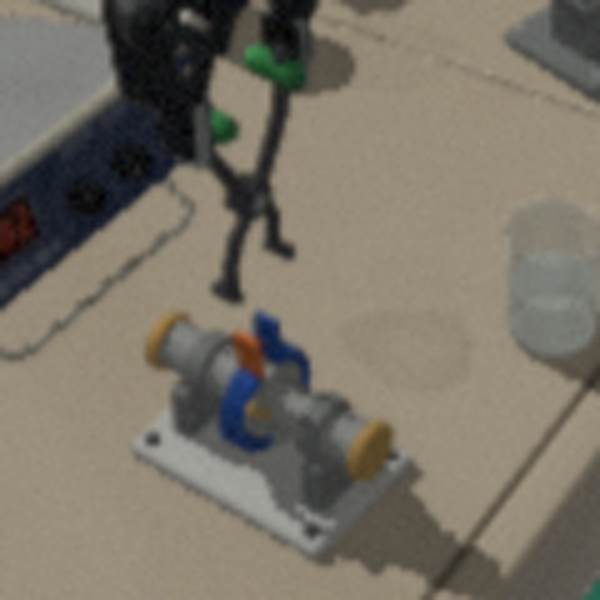

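Jaw midpoint (col 385 zoomed) and lug midpoint (380) agree within ≈0.7 mm once depth is allowed for. Descending over the lugs.

>>> send_rows(
  targets=[
    [[0.42,0.001,0.001,0.03,0,0,0],[0.42,0,0,0.03,0,0,0],[0.42,0,0,0.03,0,0,0],[0.42,0,0,0.025,0,0,0],[0.42,0,0,0,0,0,0]],
  ],
)

```text
time_s: 7.02
tcp_pos: [465.4, 174.0, 179.5]
ee_rot: [0.999, -0.053, -0.001, 0.0]
force: [-0.7, 0.0, -1.7]
opening: 60.9
```

```bash
python3 -c "
from h import *
o=st();i=get_image('wrist')[:,:,::-1];cv2.imwrite('pics/w8.png',i)
cv2.imwrite('pics/w8z.png',cv2.resize(i[170:290,200:350],None,fx=5,fy=5,interpolation=cv2.INTER_CUBIC))
s=get_image('side')[:,:,::-1]
cv2.imwrite('pics/s8.png',cv2.resize(s[220:310,210:300],None,fx=6,fy=6,interpolation=cv2.INTER_CUBIC))
"
```

```text
t 7.02 tcp [465.4 174.  179.5] yaw -6.09 zax [-2.7e-03 -6.0e-04 -1.0e+00] F [-0.7  0.  -1.7] open 60.9 j [-0.04  0.28 -0.44  1.96  0.15  0.93 -2.23]
```

View pics/w8z.png

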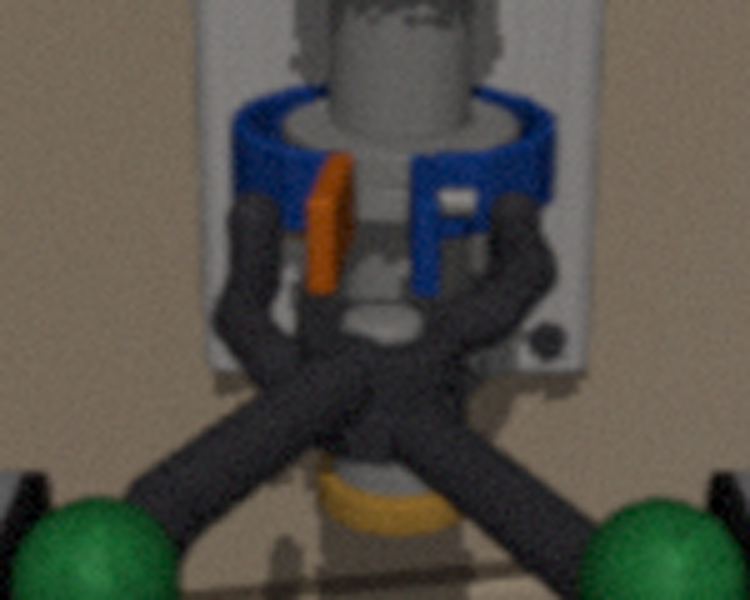

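View pics/s8.png

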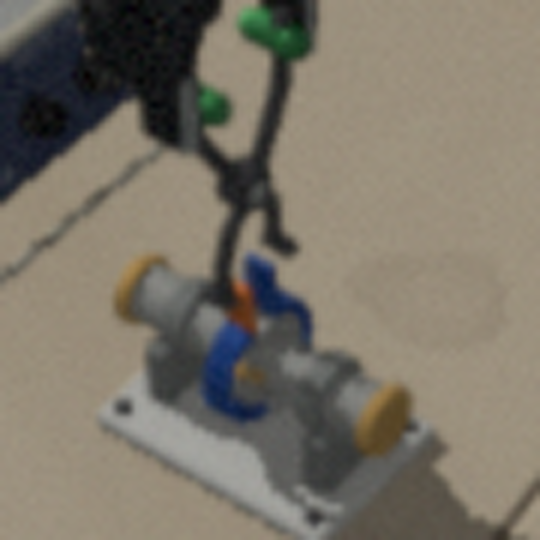

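Jaws at the lug-top height now; clearance is 4 mm to orange, 7 mm to blue. Shifting 1 mm toward orange and 2 mm ahead, then down to press height.

>>> send_rows(
  targets=[
    [[0.42,0.004,-0.002,0,0,0,0],[0.42,0.003,-0.002,0.01,0,0,0],[0.42,0,0,0.012,0,0,0],[0.42,0,0,0,0,0,0],[0.42,0,0,0,0,0,0]],
  ],
)

```text
time_s: 7.53
tcp_pos: [468.4, 175.2, 174.7]
ee_rot: [0.999, -0.053, -0.0, 0.0]
force: [-0.4, -0.3, -1.8]
opening: 60.7
```

```bash
cat > look.py <<'E'
from h import *
import sys
k=sys.argv[1]
o=st();i=get_image('wrist')[:,:,::-1];cv2.imwrite(f'pics/w{k}.png',i)
cv2.imwrite(f'pics/w{k}z.png',cv2.resize(i[170:290,200:350],None,fx=5,fy=5,interpolation=cv2.INTER_CUBIC))
M=R.from_quat(o['ee_rot']).as_matrix();print('F tool',(M.T@o['force']).round(1))
for b in blobs(i.copy(),(45,110,40),(85,255,255),None,80): print(b[1])
E
python3 look.py 9
```

```text
t 7.53 tcp [468.4 175.2 174.7] yaw -6.1 zax [-5.e-04 -1.e-04 -1.e+00] F [-0.4 -0.3 -1.8] open 60.7 j [-0.04  0.29 -0.44  1.96  0.16  0.92 -2.24]
F tool [-0.4  0.3  1.8]
[203, 270, 34, 69, 1535]
[315, 270, 34, 68, 1531]
```

View pics/w9z.png

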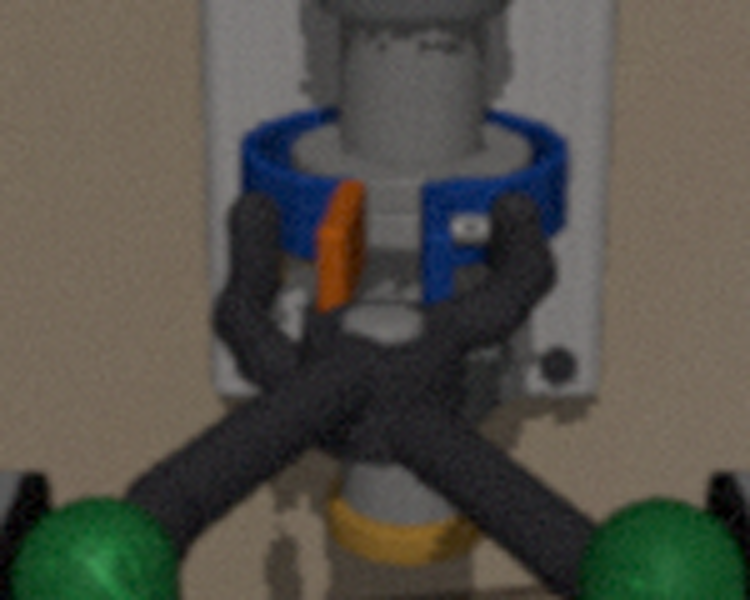

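Clearances now balanced (about 40 zoomed px each side). Begin closing slowly, short of contact (~50 mm opening).

>>> send_rows(
  targets=[
    [[0.36,0,0,0.006,0,0,0],[0.31,0,0,0,0,0,0],[0.26,0,0,0,0,0,0],[0.21,0,0,0,0,0,0],[0.17,0,0,0,0,0,0]],
  ],
)

```text
time_s: 8.0
tcp_pos: [468.6, 175.3, 173.1]
ee_rot: [0.999, -0.053, -0.0, -0.0]
force: [-0.8, -0.2, -1.4]
opening: 50.0
```

>>> send_rows(
  targets=[
    [[0.17,0,0,0,0,0,0],[0.17,0,0,0,0,0,0]],
  ],
)

```text
time_s: 8.17
tcp_pos: [468.6, 175.3, 173.1]
ee_rot: [0.999, -0.053, -0.0, -0.0]
force: [0.6, -0.1, -1.7]
opening: 49.6
```

```bash
python3 look.py 10
```

```text
t 8.17 tcp [468.6 175.3 173.1] yaw -6.1 zax [ 0.e+00  1.e-04 -1.e+00] F [ 0.6 -0.1 -1.7] open 49.6 j [-0.04  0.29 -0.44  1.96  0.16  0.92 -2.24]
F tool [0.6 0.1 1.7]
[217, 266, 33, 68, 1469]
[302, 267, 33, 68, 1486]
```

View pics/w10z.png

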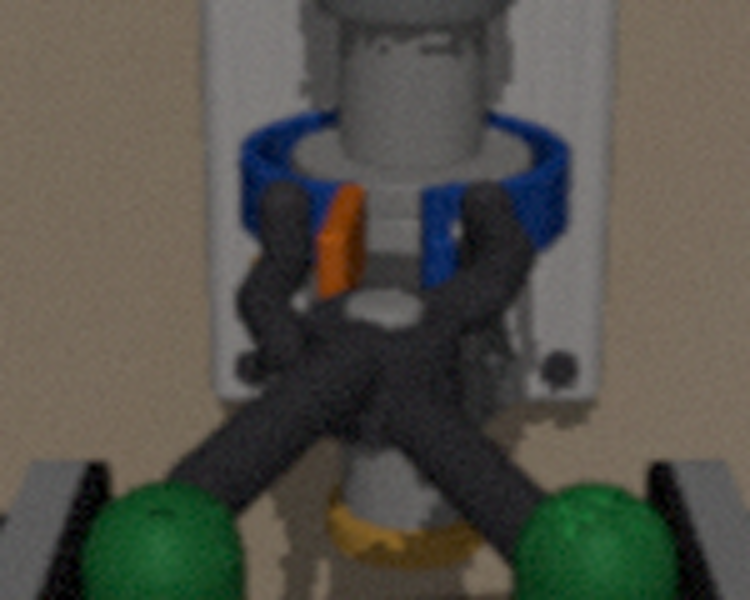

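Rolls at (233,300)/(318,301), jaws now ≈1.3 mm off each lug, both sides. Continue in small steps while watching force and opening.

>>> send_rows(
  targets=[
    [[0.15,0,0,0,0,0,0],[0.13,0,0,0,0,0,0],[0.11,0,0,-0.002,0,0,0],[0.11,0,0,0,0,0,0]],
  ],
)

```text
time_s: 8.55
tcp_pos: [468.6, 175.3, 173.8]
ee_rot: [0.999, -0.053, 0.0, -0.0]
force: [-0.2, 0.0, -1.3]
opening: 47.7
```

>>> send_rows(
  targets=[
    [[0.09,0,0,0,0,0,0],[0.07,0,0,0,0,0,0],[0.07,0,0,0,0,0,0]],
  ],
)

```text
time_s: 8.8
tcp_pos: [468.6, 175.2, 173.7]
ee_rot: [0.999, -0.053, -0.0, 0.0]
force: [0.2, -0.8, -1.0]
opening: 46.0
```

```bash
python3 look.py 11
```

```text
t 8.8 tcp [468.6 175.2 173.7] yaw -6.1 zax [-1.e-04 -1.e-04 -1.e+00] F [ 0.2 -0.8 -1. ] open 46.0 j [-0.04  0.29 -0.44  1.96  0.16  0.92 -2.24]
F tool [0.3 0.8 1. ]
[222, 265, 32, 68, 1450]
[297, 266, 33, 65, 1427]
```

View pics/w11z.png

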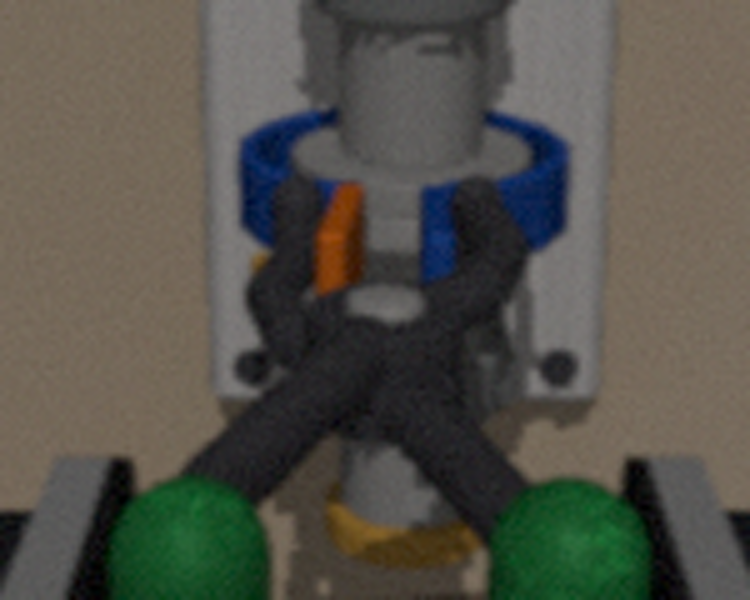

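Right at contact (force still <1 N). Continue in 0.4–0.9 mm steps, shifting slightly toward the rigid blue side.

>>> send_rows(
  targets=[
    [[0.05,0,0.001,0,0,0,0],[0.05,0,0,0,0,0,0],[0.03,0,0.001,0,0,0,0],[0.03,0,0,0,0,0,0]],
  ],
)

```text
time_s: 9.18
tcp_pos: [468.7, 174.8, 173.9]
ee_rot: [0.999, -0.053, 0.0, -0.0]
force: [0.5, -0.1, 3.7]
opening: 44.6
```

```bash
python3 look.py 12
```

```text
t 9.18 tcp [468.7 174.8 173.9] yaw -6.1 zax [ 5.e-04  3.e-04 -1.e+00] F [ 0.5 -0.1  3.7] open 44.6 j [-0.04  0.29 -0.44  1.96  0.16  0.92 -2.24]
F tool [ 0.5  0.  -3.7]
[224, 265, 32, 67, 1438]
[296, 266, 33, 66, 1425]
```

View pics/w12z.png

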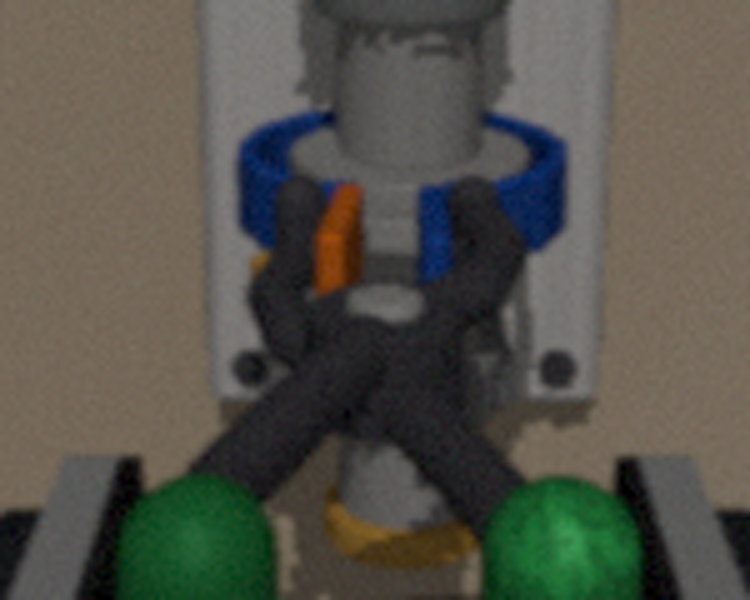

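>>> send_rows(
  targets=[
    [[0.02,0,0.001,-0.001,0,0,0],[0.01,0,0,-0.001,0,0,0],[0.01,0,0,0,0,0,0]],
  ],
)

```text
time_s: 9.48
tcp_pos: [468.4, 174.5, 174.3]
ee_rot: [0.999, -0.053, -0.0, -0.0]
force: [1.0, 1.2, 2.1]
opening: 43.6
```

>>> send_rows(
  targets=[
    [[0.0,0,0.001,-0.001,0,0,0],[-0.01,0,0,0,0,0,0],[-0.01,0,0,0,0,0,0]],
  ],
)

```text
time_s: 9.73
tcp_pos: [468.5, 174.1, 174.6]
ee_rot: [0.999, -0.053, 0.0, -0.0]
force: [-0.3, 0.7, 2.9]
opening: 42.5
```

```bash
python3 look.py 13
```

```text
t 9.73 tcp [468.5 174.1 174.6] yaw -6.1 zax [ 0.e+00  2.e-04 -1.e+00] F [-0.3  0.7  2.9] open 42.5 j [-0.04  0.29 -0.44  1.96  0.15  0.92 -2.23]
F tool [-0.4 -0.7 -2.9]
[225, 264, 33, 68, 1438]
[294, 265, 33, 67, 1427]
```

View pics/w13z.png

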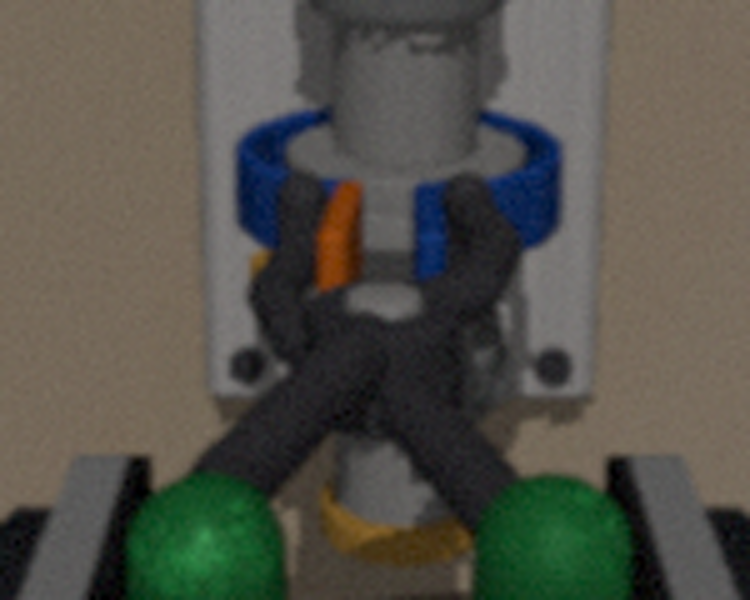

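Lug gap narrowing (inner edges 360 to 415 zoomed), forces under 3 N. Continue.

>>> send_rows(
  targets=[
    [[-0.02,0,0.0005,-0.001,0,0,0],[-0.03,0,0.0005,0,0,0,0],[-0.03,0,0,0,0,0,0]],
  ],
)

```text
time_s: 10.03
tcp_pos: [468.5, 173.8, 175.0]
ee_rot: [0.999, -0.053, 0.0, -0.0]
force: [-0.5, -0.1, 5.7]
opening: 42.1
```

```bash
python3 look.py 14
```

```text
t 10.03 tcp [468.5 173.8 175. ] yaw -6.1 zax [ 1.e-04  1.e-04 -1.e+00] F [-0.5 -0.1  5.7] open 42.1 j [-0.04  0.29 -0.44  1.96  0.15  0.92 -2.23]
F tool [-0.5  0.2 -5.7]
[227, 264, 32, 68, 1426]
[293, 265, 32, 67, 1429]
```

View pics/w14z.png

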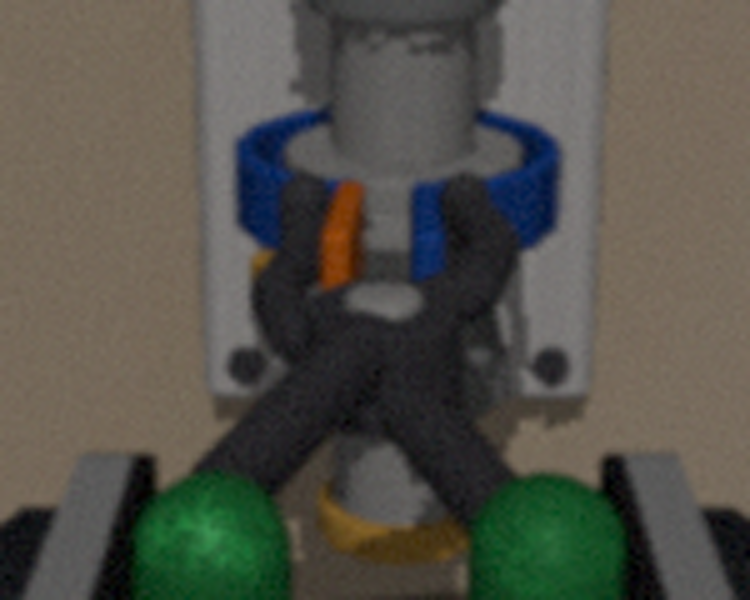

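>>> send_rows(
  targets=[
    [[-0.04,0,0.0005,-0.002,0,0,0],[-0.05,0,0.0005,-0.001,0,0,0],[-0.05,0,0,0,0,0,0]],
  ],
)

```text
time_s: 10.33
tcp_pos: [468.1, 173.4, 175.5]
ee_rot: [0.999, -0.053, -0.0, 0.0]
force: [0.6, -0.1, -1.4]
opening: 40.7
```

```bash
python3 look.py 15
```

```text
t 10.33 tcp [468.1 173.4 175.5] yaw -6.1 zax [-7.e-04 -2.e-04 -1.e+00] F [ 0.6 -0.1 -1.4] open 40.7 j [-0.04  0.29 -0.44  1.96  0.15  0.92 -2.23]
F tool [0.6 0.  1.4]
[228, 264, 32, 67, 1438]
[292, 265, 32, 66, 1422]
```

View pics/w15z.png

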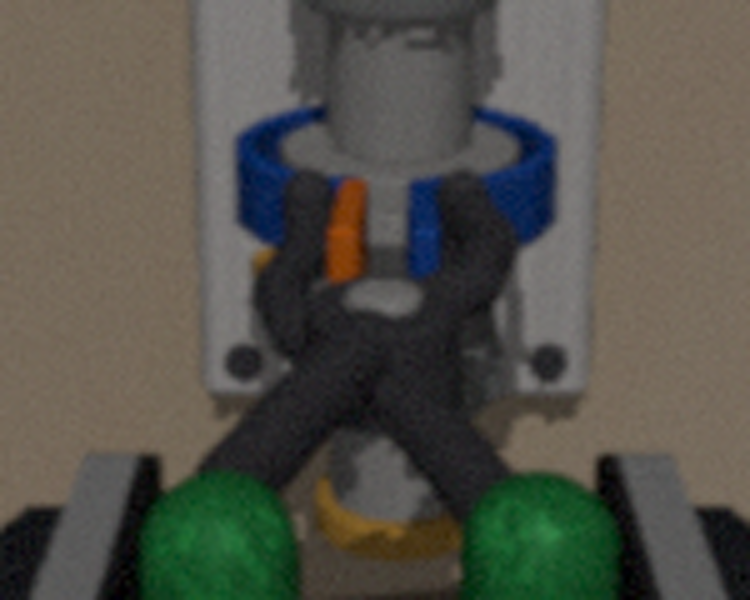

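Inner gap 45 zoomed px (58 when open), so about 2 mm in: not clicked yet. Continue.

>>> send_rows(
  targets=[
    [[-0.06,0,0.0005,-0.001,0,0,0],[-0.07,0,0.0005,0,0,0,0],[-0.07,0,0,0,0,0,0]],
  ],
)

```text
time_s: 10.63
tcp_pos: [468.3, 173.1, 176.0]
ee_rot: [0.999, -0.053, -0.0, 0.0]
force: [-0.2, -0.5, -2.6]
opening: 39.9
```

```bash
python3 look.py 16
```

```text
t 10.63 tcp [468.3 173.1 176. ] yaw -6.1 zax [-3.e-04 -1.e-04 -1.e+00] F [-0.2 -0.5 -2.6] open 39.9 j [-0.04  0.29 -0.44  1.96  0.15  0.92 -2.23]
F tool [-0.2  0.5  2.6]
[229, 264, 32, 67, 1439]
[290, 265, 33, 66, 1425]
```

View pics/w16z.png

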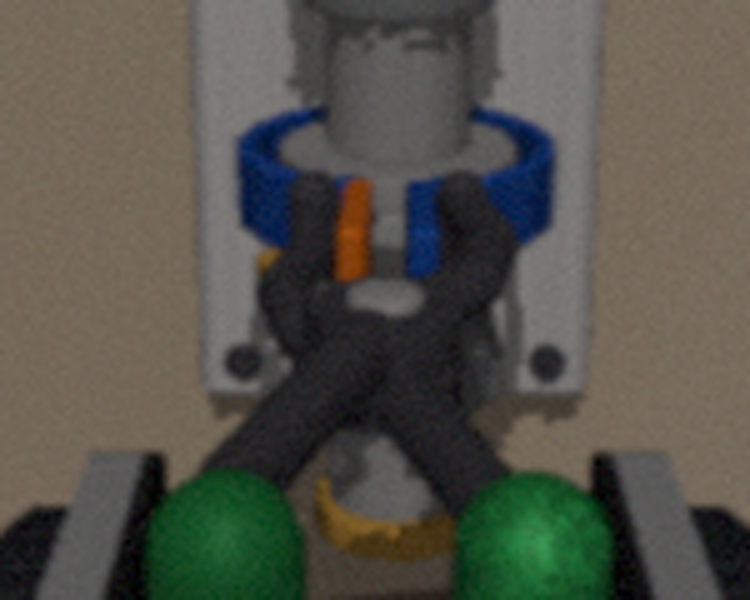

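Gap 38 px (≈2.7 mm in). Next steps finer.

>>> send_rows(
  targets=[
    [[-0.08,0,0.0005,0,0,0,0],[-0.09,0,0.0005,0,0,0,0],[-0.09,0,0,0,0,0,0]],
  ],
)

```text
time_s: 10.93
tcp_pos: [468.3, 172.9, 176.1]
ee_rot: [0.999, -0.053, -0.0, 0.0]
force: [0.0, -0.9, -1.2]
opening: 38.8
```

```bash
python3 look.py 17
```

```text
t 10.93 tcp [468.3 172.9 176.1] yaw -6.1 zax [-1.e-04 -0.e+00 -1.e+00] F [ 0.  -0.9 -1.2] open 38.8 j [-0.04  0.29 -0.44  1.96  0.15  0.92 -2.23]
F tool [0.1 0.9 1.2]
[230, 264, 32, 67, 1449]
[290, 265, 31, 66, 1400]
```

View pics/w17z.png

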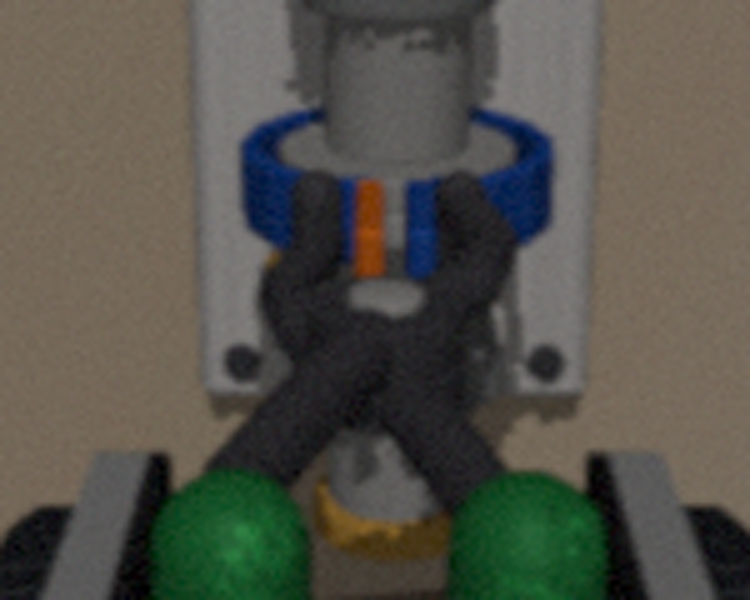

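Clicked: the orange lug has jumped away from its jaw (357–384), leaving a 22 px ≈ 3 mm lug gap. Open the pliers and lift clear.

>>> send_rows(
  targets=[
    [[-0.05,0,0,0,0,0,0],[0.05,0,0,0,0,0,0],[0.15,0,0,0,0,0,0],[0.25,0,0,0,0,0,0],[0.35,0,0,0,0,0,0]],
  ],
)

```text
time_s: 11.4
tcp_pos: [468.3, 172.9, 176.1]
ee_rot: [0.999, -0.053, -0.0, -0.0]
force: [0.4, 0.4, -1.8]
opening: 57.5
```

>>> send_rows(
  targets=[
    [[0.42,0,0,0,0,0,0],[0.42,0,0,0,0,0,0],[0.42,0,0,0,0,0,0]],
  ],
)

```text
time_s: 11.65
tcp_pos: [468.3, 172.9, 176.1]
ee_rot: [0.999, -0.053, -0.0, -0.0]
force: [-0.3, 0.9, -1.6]
opening: 60.4
```

```bash
python3 look.py 18
```

```text
t 11.65 tcp [468.3 172.9 176.1] yaw -6.1 zax [-1.e-04  0.e+00 -1.e+00] F [-0.3  0.9 -1.6] open 60.4 j [-0.04  0.29 -0.44  1.96  0.15  0.92 -2.23]
F tool [-0.4 -0.9  1.6]
[203, 270, 34, 69, 1534]
[315, 270, 34, 69, 1550]
```

View pics/w18z.png

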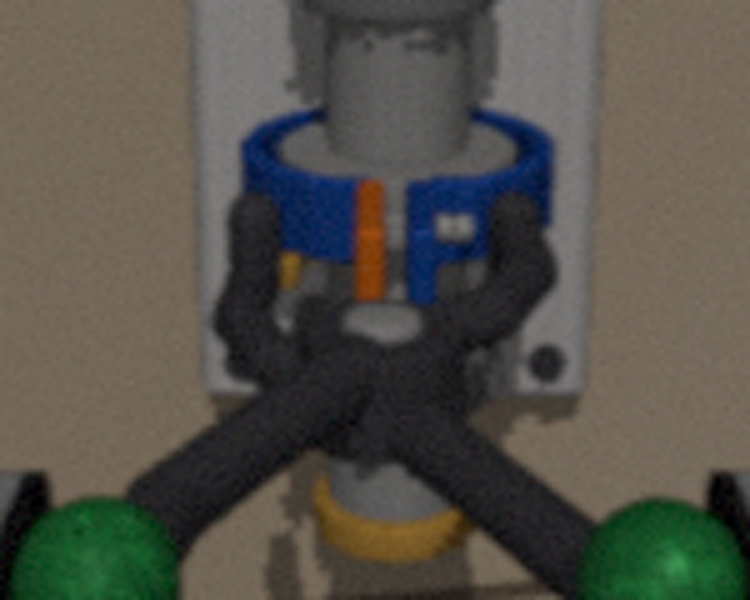

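Clip stays shut with the jaws open; rolls sit in the pads exactly as before (203,270)/(315,270). Lift and return.

>>> send_rows(
  targets=[
    [[0.42,0,0,-0.03,0,0,0],[0.42,0,0,-0.06,0,0,0],[0.42,0,0,-0.08,0,0,0],[0.42,0,0,-0.08,0,0,0],[0.42,0,0,-0.03,0,0,0]],
  ],
)

```text
time_s: 12.12
tcp_pos: [469.1, 173.4, 263.7]
ee_rot: [0.999, -0.053, 0.002, -0.001]
force: [0.4, 0.6, -0.2]
opening: 60.6
```

```bash
python3 -c "
from h import *
st();plan((481,-220.6,252),-16.95,15)"
```

```text
t 12.12 tcp [469.1 173.4 263.7] yaw -6.08 zax [ 0.0036  0.0012 -1.    ] F [ 0.4  0.6 -0.2] open 60.6 j [-0.01  0.18 -0.46  1.87  0.09  1.1  -2.18]
[0.012, 0.087, 0.003, -0.001, -0.002, 0.105]
[0.013, 0.087, 0.003, -0.001, -0.002, 0.105]
[0.014, 0.086, 0.003, -0.001, -0.002, 0.105]
[0.015, 0.086, 0.003, -0.001, -0.002, 0.105]
[0.016, 0.086, 0.003, -0.001, -0.002, 0.105]
[0.017, 0.086, 0.003, -0.001, -0.002, 0.105]
[0.018, 0.086, 0.003, -0.001, -0.002, 0.105]
[0.02, 0.085, 0.003, -0.001, -0.002, 0.105]
[0.021, 0.085, 0.003, -0.001, -0.002, 0.105]
[0.022, 0.085, 0.003, -0.001, -0.002, 0.105]
[0.023, 0.085, 0.003, -0.001, -0.002, 0.105]
[0.024, 0.084, 0.003, -0.001, -0.002, 0.105]
[0.025, 0.084, 0.003, -0.001, -0.002, 0.105]
[0.026, 0.084, 0.003, -0.001, -0.002, 0.105]
[0.027, 0.083, 0.003, -0.001, -0.002, 0.105]
dist/row 26.293378872905123
```

>>> send_rows(
  targets=[
    [[0.42,0.006,0.043,0,0,0,0.105],[0.42,0.013,0.087,0,0,0,0.105],[0.42,0.014,0.086,0,0,0,0.105],[0.42,0.015,0.086,0,0,0,0.105],[0.42,0.016,0.086,0,0,0,0.105]],
  ],
)

```text
time_s: 12.53
tcp_pos: [471.2, 53.1, 259.6]
ee_rot: [0.996, -0.085, -0.0, 0.0]
force: [1.3, 0.3, -1.4]
opening: 60.6
```

>>> send_rows(
  targets=[
    [[0.42,0.017,0.086,0,0,0,0.105],[0.42,0.018,0.086,0,0,0,0.105],[0.42,0.02,0.085,0,0,0,0.105],[0.42,0.021,0.085,0,0,0,0.105],[0.42,0.022,0.085,0,0,0,0.105]],
  ],
)

```text
time_s: 12.95
tcp_pos: [475.1, -78.2, 259.6]
ee_rot: [0.993, -0.117, -0.0, 0.0]
force: [0.1, 0.7, -1.1]
opening: 60.5
```

>>> send_rows(
  targets=[
    [[0.42,0.023,0.085,0,0,0,0.105],[0.42,0.024,0.084,0,0,0,0.105],[0.42,0.025,0.084,0,0,0,0.105],[0.42,0.026,0.06,0,0,0,0.105],[0.42,0.02,0.03,0,0,0,0.105]],
  ],
)

```text
time_s: 13.37
tcp_pos: [483.7, -187.9, 259.6]
ee_rot: [0.989, -0.149, -0.0, 0.0]
force: [0.4, 0.3, -1.9]
opening: 60.9
```

```bash
python3 -c "
from h import *
st();plan((481,-220.6,252),-16.95,3)"
```

```text
t 13.37 tcp [ 483.7 -187.9  259.6] yaw -17.15 zax [-1.e-03 -2.e-04 -1.e+00] F [ 0.4  0.3 -1.9] open 60.9 j [ 0.44  0.2  -0.15  1.84  0.04  1.1  -1.59]
[0.008, 0.036, 0.008, 0.001, 0.003, -0.01]
[0.008, 0.036, 0.008, 0.001, 0.003, -0.01]
[0.008, 0.036, 0.008, 0.001, 0.003, -0.01]
dist/row 11.238520507941573
```

>>> send_rows(
  targets=[
    [[0.42,0.008,0.036,0.008,0,0.003,-0.01],[0.42,0.008,0.036,0.008,0,0.003,-0.01],[0.42,0.008,0.036,0.008,0,0,-0.01],[0.42,0,0,0,0,0,0],[0.42,0,0,0,0,0,0]],
  ],
)

```text
time_s: 13.78
tcp_pos: [481.6, -218.1, 252.6]
ee_rot: [0.989, -0.145, 0.0, -0.0]
force: [-0.2, -0.1, -1.1]
opening: 61.1
```

```bash
python3 look.py 19; python3 -c "
from h import *
plan((481,-220.6,195),-16.95,3)"
```

```text
t 13.78 tcp [ 481.6 -218.1  252.6] yaw -16.73 zax [ 1.e-04  2.e-04 -1.e+00] F [-0.2 -0.1 -1.1] open 61.1 j [ 0.48  0.23 -0.13  1.82  0.03  1.09 -1.53]
F tool [-0.2  0.2  1.1]
[202, 270, 35, 69, 1526]
[315, 270, 34, 69, 1596]
[0.0, 0.003, 0.064, -0.001, -0.001, 0.013]
[0.0, 0.003, 0.064, -0.001, -0.001, 0.013]
[0.0, 0.003, 0.064, -0.001, -0.001, 0.013]
dist/row 19.282036745362706
```

View pics/w19.png

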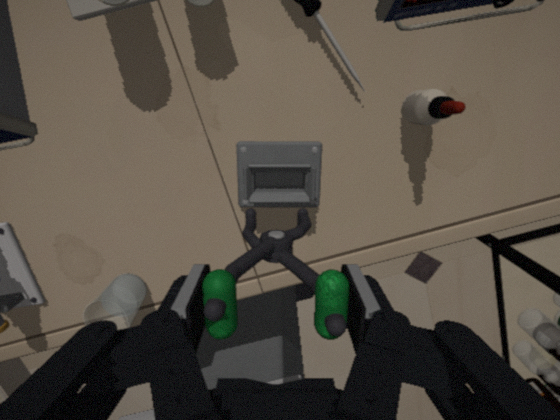

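Same view as at take-out, within 3 mm. Descend to just over the rim and correct.

>>> send_rows(
  targets=[
    [[0.42,0,0.003,0.05,0,0,0.015],[0.42,0,0.003,0.06,0,0,0.012],[0.42,0,0.003,0.06,0,0,0.012],[0.42,0,0,0.05,0,0,0],[0.42,0,0,0.03,0,0,0]],
  ],
)

```text
time_s: 14.25
tcp_pos: [480.8, -219.7, 176.5]
ee_rot: [0.989, -0.147, -0.0, -0.0]
force: [-0.1, -0.1, -2.2]
opening: 60.6
```

>>> send_rows(
  targets=[
    [[0.42,0,0,0.05,0,0,0],[0.42,0,0,0.03,0,0,0],[0.42,0,0,0,0,0,0],[0.42,0,0,0,0,0,0]],
  ],
)

```text
time_s: 14.58
tcp_pos: [481.2, -220.5, 154.1]
ee_rot: [0.989, -0.147, 0.0, -0.0]
force: [-0.1, 0.7, -0.4]
opening: 60.6
```

```bash
python3 look.py 20; python3 -c "
from h import *
plan((481,-220.6,145),-16.95,1)"
```

```text
t 14.58 tcp [ 481.2 -220.5  154.1] yaw -16.96 zax [ 4.e-04  1.e-04 -1.e+00] F [-0.1  0.7 -0.4] open 60.6 j [ 0.48  0.34 -0.13  1.92  0.06  0.88 -1.54]
F tool [-0.3 -0.7  0.4]
[202, 270, 35, 69, 1504]
[315, 270, 34, 69, 1600]
[-0.002, 0.0, 0.032, -0.0, -0.011, -0.003]
dist/row 9.558825320907564
```

View pics/w20z.png

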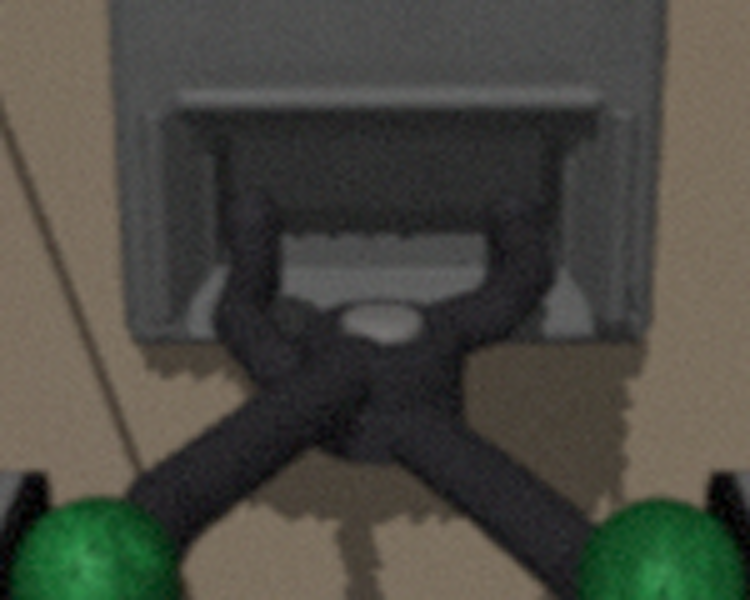

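Jaws (centre 385) are centred over the pocket (215–562 → 388). Lower in.

>>> send_rows(
  targets=[
    [[0.42,-0.001,0,0.03,0,0,0],[0.42,0,0,0.03,0,0,0],[0.42,0,0,0.03,0,0,0],[0.42,0,0,0.02,0,0,0],[0.42,0,0,0.02,0,0,0]],
  ],
)

```text
time_s: 15.05
tcp_pos: [480.6, -220.6, 113.9]
ee_rot: [0.989, -0.148, -0.0, -0.0]
force: [0.7, -0.6, -0.2]
opening: 60.8
```

>>> send_rows(
  targets=[
    [[0.42,0,0,0.02,0,0,0],[0.42,0,0,0.015,0,0,0],[0.42,0,0,0.01,0,0,0],[0.42,0,0,0,0,0,0]],
  ],
)

```text
time_s: 15.38
tcp_pos: [480.6, -220.6, 100.8]
ee_rot: [0.989, -0.148, -0.0, -0.0]
force: [-0.3, -0.0, -1.2]
opening: 60.3
```

```bash
python3 look.py 21
```

```text
t 15.38 tcp [ 480.6 -220.6  100.8] yaw -16.99 zax [-1.e-04  2.e-04 -1.e+00] F [-0.3 -0.  -1.2] open 60.3 j [ 0.47  0.42 -0.12  1.96  0.07  0.77 -1.56]
F tool [-0.3  0.1  1.2]
[202, 270, 35, 69, 1491]
[315, 270, 34, 69, 1583]
```

View pics/w21.png

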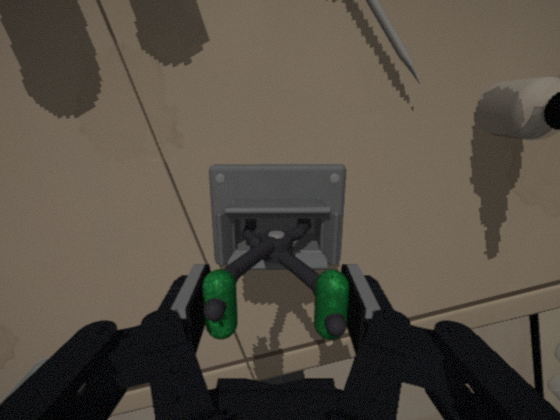

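Jaws are inside the pocket, no floor contact yet (TCP 100.8, home 98.4). Lower the last bit until the floor pushes back.

>>> send_rows(
  targets=[
    [[0.42,0,0,0.004,0,0,0],[0.42,0,0,0.004,0,0,0],[0.42,0,0,0,0,0,0]],
  ],
)

```text
time_s: 15.68
tcp_pos: [480.9, -220.7, 99.0]
ee_rot: [0.989, -0.148, 0.0, 0.0]
force: [0.2, -0.3, -0.2]
opening: 60.8
```

>>> send_rows(
  targets=[
    [[0.42,0,0,0.004,0,0,0],[0.42,0,0,0,0,0,0]],
  ],
)

```text
time_s: 15.85
tcp_pos: [481.7, -221.2, 98.6]
ee_rot: [0.989, -0.148, 0.001, 0.0]
force: [-1.4, -1.2, 8.2]
opening: 61.0
```

Seated on the floor (8 N). Open slowly.

>>> send_rows(
  targets=[
    [[0.48,0,0,0,0,0,0],[0.54,0,0,0,0,0,0],[0.65,0,0,0,0,0,0],[0.8,0,0,0,0,0,0],[1,0,0,0,0,0,0]],
  ],
)

```text
time_s: 16.27
tcp_pos: [480.8, -220.7, 97.7]
ee_rot: [0.989, -0.148, 0.0, 0.0]
force: [0.7, -0.2, -0.2]
opening: 85.4
```

>>> send_rows(
  targets=[
    [[1,0,0,0,0,0,0],[1,0,0,0,0,0,0],[1,0,0,0,0,0,0]],
  ],
)

```text
time_s: 16.52
tcp_pos: [480.8, -220.7, 97.7]
ee_rot: [0.989, -0.148, 0.0, 0.0]
force: [-0.3, -0.6, -0.5]
opening: 85.5
```

```bash
python3 look.py 22
```

```text
t 16.52 tcp [ 480.8 -220.7   97.7] yaw -16.99 zax [ 5.e-04 -1.e-04 -1.e+00] F [-0.3 -0.6 -0.5] open 85.5 j [ 0.47  0.42 -0.12  1.96  0.07  0.76 -1.56]
F tool [-0.2  0.6  0.5]
[201, 269, 34, 70, 1467]
[319, 269, 34, 70, 1582]
```

View pics/w22.png

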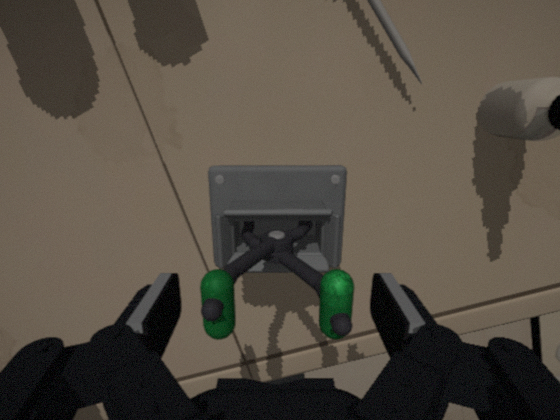

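Released, pliers upright with both rolls clear of the pads. Raise straight up and check everything.

>>> send_rows(
  targets=[
    [[1,0,0,-0.03,0,0,0],[1,0,0,-0.08,0,0,0],[1,0,0,-0.1,0,0,0],[1,0,0,-0.1,0,0,0],[1,0,0,-0.1,0,0,0]],
  ],
)

```text
time_s: 16.98
tcp_pos: [480.5, -220.5, 222.9]
ee_rot: [0.989, -0.148, 0.0, 0.0]
force: [-0.5, 0.2, -0.4]
opening: 85.7
```

>>> send_rows(
  targets=[
    [[1,0,0,0,0,0,0],[1,0,0,0,0,0,0]],
  ],
)

```text
time_s: 17.15
tcp_pos: [481.5, -220.9, 222.8]
ee_rot: [0.989, -0.148, 0.002, 0.001]
force: [-0.3, 0.3, -0.8]
opening: 85.7
```

```bash
python3 look.py 23; python3 -c "
from h import *
o=monitor.observe();C=campose('wrist',o);i=cv2.imread('pics/w23.png')
P=[]
for b in blobs(i,(45,110,40),(85,255,255),None,40):
  x,y,w,h,_=b[1];p=onz(C,(x+w/2-.5,y+h/2-.5),119);P.append(p);print(p.round(1))
print((P[0]+P[1])/2,np.linalg.norm(P[0]-P[1]))
s=get_image('side')[:,:,::-1];t=get_image('top')[:,:,::-1]
cv2.imwrite('pics/s23.png',s)
S=campose('side');T=campose('top')
G=((45,110,40),(85,255,255));print(blobs(s.copy(),*G,(300,160,50,40)),blobs(t.copy(),*G,(335,190,45,40)))
f=lambda i,x,y,w,h:cv2.resize(i[y:y+h,x:x+w],(400,300),interpolation=cv2.INTER_CUBIC)
cv2.imwrite('pics/z23.png',np.vstack([np.hstack([f(s,295,155,80,60),f(s,215,250,80,60)]),np.hstack([f(t,315,185,80,60),f(t,210,190,80,60)])]))
"
```

```text
t 17.15 tcp [ 481.5 -220.9  222.8] yaw -16.99 zax [ 0.0038 -0.0016 -1.    ] F [-0.3  0.3 -0.8] open 85.7 j [ 0.48  0.26 -0.13  1.86  0.04  1.02 -1.53]
F tool [-0.4 -0.2  0.8]
[236, 193, 17, 39, 456]
[299, 194, 18, 38, 460]
[ 487.5 -196.2  119. ]
[ 472.7 -243.4  119. ]
[ 480.14463466 -219.79245745  119.        ] 49.410132495592315
[([327.95, 171.15], [325, 169, 7, 6, 20]), ([315.71, 178.06], [313, 176, 6, 5, 17])] [([350.88, 200.12], [350, 199, 3, 3, 8]), ([350.04, 205.5], [348, 203, 5, 6, 26])]
```

View pics/z23.png

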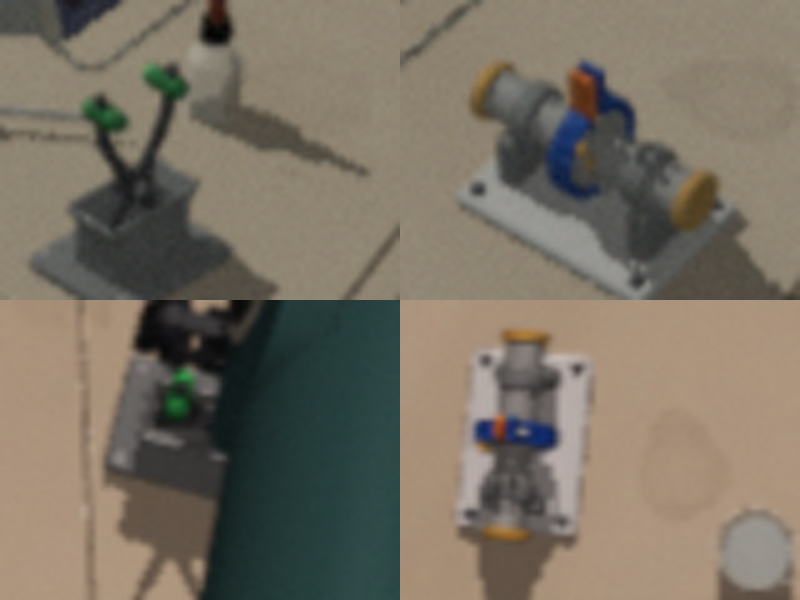

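View pics/s23.png

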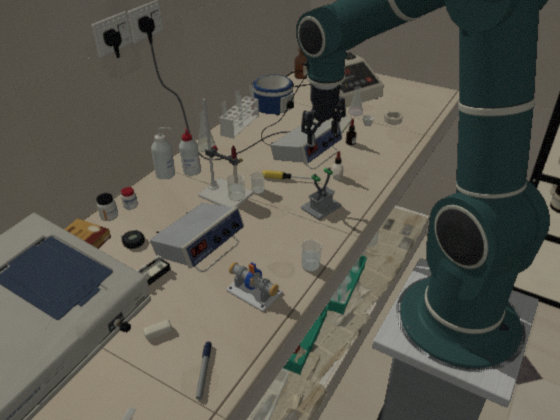

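The side-view roll pixels match the start to within half a pixel, the lugs are close together with the clip shut, and the bystanders are where they were. Handing in.

```bash
python3 -c "
from station import r
print(r.close_job())"
```

```text
the job is handed in; nothing more can be done
None
```

The clip is clicked shut, the pliers are back in their stand, and the job was handed in at about 17 s of the 61 s allowed.

- **Squeeze:** I set the jaws evenly over the two lugs and closed them in steps of about 0.4 to 0.9 mm. I stopped at a 38.8 mm grip opening, when the orange lug jumped clear of its jaw. The net force on the wrist stayed below 6 N, but the squeeze on the lug itself can't be read, so I have no number to set against the 34 N crush limit.
- **Clip:** with the jaws open again, the lugs stayed about 3 mm apart. The later side view also shows it shut.
- **Pliers:** they went back down until the stand floor pushed back with 8 N, then I let go. In the side view both rolls are within half a pixel of where they started. The wrist view puts the grip point at (480.1, -219.8), 1.5 to 2.5 mm from the first reading, which is about the calibration error.
- **Other objects:** the beaker, dropper and rubber look unmoved in the side view, and the gripper ended open, well above the pliers.

In the last top view the arm hid one roll, so that camera could not confirm the pliers' position.

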